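# Load a glass panel onto the swinging hook of a dip coater

## Task

Load the dip coater: slide the glass panel with the blue rail up out of the slotted rack, holding it by the rail so that no finger presses on the glass. Steady the swinging hook with a gentle touch until it is still, and only then hang the panel on it by its wire bail and let go, so that it hangs plumb and practically still above the tank. Leave the white-railed panel, petri dish, timer and sample pot alone.

Things in the scene. Friction and masses are not known exactly. Their poses are not given: they have to be found in the camera images.
- coater: Dip coater, fixed. Origin: on the worktop below the hook's pivot; x points back to its aluminium column (front face at x = 0.152, 490 mm high), y left along the tank, z up. The carriage on the column (front at x = 0.123) has a 16 mm wide arm, from 7 mm below to 21 mm above the height of the pivot, that runs forward to x = -0.007; the pivot is at x = 0: the hook is open from the front and both sides.
- tank_rim (a point): Centre of the mouth of the open glass tank on the coater's white base, straight below the hook: 56 mm (coater x) by 204 mm (coater y), rim 90 mm above the worktop.
- carriage (a joint): Height of the carriage (m), set differently each time and held by its screw: the hook's pivot is at 0.373 m plus this value above the worktop, 0 to 0.03.
- hook_swing (a joint): Swing of the hook about its pin (along coater y), rad: it hangs at rest at about 0.03 (plumb is 0), positive swings the lower end forward, away from the column (coater -x); stops at -0.8 and 0.8. Nearly frictionless: left alone it swings on for minutes, to and fro in about 0.6 s. It begins at 0.25 to 0.5 and swings as far to the other side.
- hook: J-hook of 6 mm steel rod, 80 g. Origin on the pivot, turns with the swing, axes as the coater's when plumb. The shank runs down, bends back to x = +0.013, and goes on as a round bowl (centre line radius 13 mm round x = 0, z = -0.105) to a tip pointing up at x = -0.0135, its top at z = -0.098. Bowl underside at z = -0.121. The gap between tip and shank is 20 mm, open upward.
- hook_seat (a point): Point in the bowl of the hook where the wire centre line of a hung bail rests: on the hook's z axis, 113 mm below the pivot.
- rack: Grey panel rack, fixed, 120 (x) x 200 (y) x 80 mm high, origin at the centre of its underside, z up. Its end walls have three upright grooves, 7 mm wide, at x = -0.036, 0, 0.036. Panels stand in them along y on the floor at z = 0.010: one in the front groove, one in the back one (either way round), the middle one is empty. A panel must rise about 72 mm to leave its grooves.
- panel_blue: The panel to hang, about 0.2 kg: a glass pane 162 (y) x 90 (z) x 4 mm (x) clamped at its top edge in a blue rail 180 (y) x 20 (z) x 10 mm (x). Origin: centre of the rail; x normal to the pane, y along the rail, z up; the pane ends at z = -0.100. Both sides look the same. A wire bail stands on the middle of the rail; grip the rail beside it, best about 72 mm from the middle.
- panel_blue_bail (a point): Top of the blue-railed panel's bail (wire centre line), 52 mm above the rail's centre. The bail is an arch of 4 mm wire in the plane of the pane, legs 17 mm either side of the middle; its opening is 30 mm wide and 40 mm high, from the rail's upper face to 50 mm above the rail's centre.
- panel_blue_glass: The glass pane of the blue-railed panel (origin and axes are those of the panel, at the centre of the rail).
- panel_white: A second panel, the same but with a white rail, standing in the other outer groove; to be left there. Origin: the centre of its rail.
- petri: Petri dish, 62 mm wide, 15 mm high, standing on the worktop; bystander. Origin: centre of its underside.
- timer: White bench timer, 64 x 64 x 20 mm, on the worktop; bystander. Origin: centre of its underside.
- pot: Clear sample pot with a white lid, 43 mm wide, 48 mm high, on the worktop; bystander. Origin: centre of its underside.
Things that resemble listed ones, but are neither listed nor needed, are in the scene too. Leave any purple look-alike of the panel_blue alone.

How it is judged (in metres and radians):
On the way, in this order (a step that is already met when the one before it is completed fails the run):
1. the empty hook has been brought to rest (for 0.4 s it turns at less than 0.2 rad/s) (velocity of joint hook_swing between -0.2 and 0.2 rad/s), for 0.4 s.
2. the bail of the blue-railed panel lies in the bowl of the hook (distance between panel_blue_bail and hook_seat below 0.008 m), for 0.2 s.
At the end, for the whole second after the job is handed in: The blue-railed panel hangs from the hook by its bail (top of the bail within 8 mm of its seat in the bowl), within 0.12 rad of plumb and 0.35 rad of parallel to the tank, the hook within 0.12 rad of plumb, and sways at less than 0.08 m/s (distance between panel_blue_bail and hook_seat below 0.008 m and angle between panel_blue's own z axis and vertical below 0.12 rad and value of joint hook_swing between -0.12 and 0.12 rad and angle between the y axis of panel_blue and the y axis of coater, either way round below 0.35 rad and linear speed of panel_blue below 0.08 m/s); the robot touches nothing.
It fails at once if a finger presses on the glass with more than 2 N (contact force between the fingers and panel_blue_glass above 2 N).
It fails at once if the hook is struck or loaded with more than 15 N (contact force between hook and anything else above 15 N).
It fails at once if the white-railed panel is moved by more than 15 mm (distance of panel_white from where it was at the start of the episode above 0.015 m).
It fails at once if the petri dish, the timer or the sample pot is moved by more than 15 mm (distance of any of petri, timer, pot from where it was at the start of the episode above 0.015 m).
It also fails if it takes over 72 s, if anything falls off the work surface, if the arm or the gripper's body presses on something with over 40 N, if the wrist force passes 120 N, or if a joint passes its speed limit or range.

## Robot

A 6-joint arm with a two-finger parallel gripper is mounted at the origin on a cart in front of the work surface, level with it; the furniture and walls round the work are solid. World frame = base frame: x ahead of the robot, y to its left, z up, the work surface at z = 0. Lengths are in m, angles in degrees, forces in N, time in s.
With the tool pointing down it reaches from about 0.25 to 0.725 m from the base axis. Payload 9.7 kg.
Tool frame: the origin (TCP) lies between the finger pads; the fingertips stand 11 mm ahead of it and the grasp point (between the pads) lies 8 mm behind it; z points along the fingers, y is the direction in which the jaws open and shut (so a half turn about z gives the same grasp; the last joint's range is limited). The gripper opens to 85 mm and grips with 20 to 120 N. Pads are 22 mm wide; open, the fingers measure 114 mm over their backs; the gripper's body (76 mm by 85 mm) begins 54 mm behind the grasp point. The pads swing forward as they close: fully open they stand 13 mm farther back than shut.
Start: joints at [-76.031, 4.979, 10.078, 95.1, 0, 90], TCP at [0.133, -0.534, 0.242] pointing down, gripper open.
Joint ranges: [-179.16, 179.16], [-48.56, 103.87], [-65.8, 70.77], [-126.05, 130.52], [-82.76, 87.17], [-180, 180]. Speed limits (degrees/s): [127.2, 127.2, 147.25, 180, 180, 180].

## Interface

Orientations are given as [roll, pitch, yaw] about the fixed x, y, z axes, in that order (R = Rz(yaw) Ry(pitch) Rx(roll)).
In Python, from workcell import bot gives the robot as it stands.
- The arm moves only by the tool play_rows, never from a script. Its argument "targets" is a list of rows, each an object of numbers: "fingers": the gripper command: -1 is shut, 1 is fully open, values between are in proportion; "x", "y", "z": the shift along the tool's x, y, z in m; "wx", "wy", "wz": the turn, a rotation vector about the tool's x, y, z in degrees. In form: [{"fingers": .., "x": .., "y": .., "z": .., "wx": .., "wy": .., "wz": ..}, ...]. A call has 1 to 20 rows; each row is the pose to reach, as a shift and turn from the pose commanded when the call began, along the tool's axes at that moment; what a row does not reach only later rows make up. A row lasts 1/12 s, in which the tool goes at most 41.7 mm and 7.16 degrees, less where a joint would pass 70% of its speed; a pose out of reach is approached as far as the arm can. A call with a gripper value outside its range is refused whole. The fingers move at their own pace and stop on an object; "grip_force" is the grip in N (left out, the last holds). Time passes only in rows, so rows that repeat a pose let the fingers close. It gives the time, the measured TCP pose, the force and the opening at its end, in the units of the state.
- bot.get_obs(): the state, without advancing time (a new reading comes with each control period).
- bot.camera(name): name is "scene" or "top" or "wrist"; returns (picture, depth): 480x640x3 uint8, blue, green, red; 480x640 float32, m along the optical axis (not along the pixel's ray), 0 where there is no reading.
- bot.get_calibration(name): a dict with "fx", "fy", "cx", "cy" (pixels), "camera_from_world" (4x4, takes a point from world to camera coordinates). Camera axes: x right, y down, z forward; pixel columns grow to the right and rows downward; lengths in m; the calibration is good to about 2 mm. A picture is of the moment at which its call begins: read the wrist's pose just before it. get_calibration takes no time and is no camera call; for the wrist camera it gives the pose at the moment of the call.
- bot.job_done(): hands the job in, once; it reports no verdict.
Trained networks look in the newest picture that a camera, given by its name, has taken for a name from the list of things; names that differ only in an ending like _2 or _b are one class to them, and where a whole thing is asked for, a point or a joint stands for the part that bears it (a point fixed in the world has none). Each returns a list of dicts, best first, with "confidence" (0 to 1); they miss things now and then, are a little off and sometimes report something else, mostly with a low value. They report only what shows in the picture. A call takes as long as a camera call. They do not tell look-alikes from the thing itself.
- bot.look_for(query, camera): "extent" ([left, top, right, bottom] in pixels, round what is visible of it).
- bot.outline_of(query, camera): "region" (480x640 bool, what is visible of it) and "extent" ([left, top, right, bottom] in pixels, round what is visible of it).
- bot.place_of(query, camera): "point" ([row, column] in pixels: a listed point, or the origin of a listed thing).
The state is a dict: "time": time; "q": joint angles; "qd": joint speeds; "joint_efforts": joint torques, N m; "ee_pos": TCP position; "tcp_rot": TCP orientation; "wrist_force": force on the tool from outside, world axes, zero at the start; "torque": the same for the moment, N m; "opening": finger opening in m.
Only numpy, scipy, OpenCV 4.12 (cv2) and the standard library are available. Lean on these libraries where they do the work, as an engineer would, in place of code of your own. Each camera call takes 0.05 s, during which the arm holds its last target.

## Working session

There is one attempt and no reset: what is moved stays moved. The work goes in short steps, Python scripts to look and compute and a tool call to move; the robot and the scene stay as the last step left them, time stands still between calls to the robot, and variables do not carry over. Pictures are saved under pics/ and viewed, and the job is handed in when it is done.

Besides the shell and the picture viewer there is one more tool, called after ">>>" in YAML: its name, and indented under it one key for each argument. play_rows: Moves the arm, as the interface text tells. Its arguments: {"type":"object","properties":{"targets":{"type":"array","items":{"type":"object","properties":{"fingers":{"type":"number"},"x":{"type":"number"},"y":{"type":"number"},"z":{"type":"number"},"wx":{"type":"number"},"wy":{"type":"number"},"wz":{"type":"number"}}}},"grip_force":{"type":"number"}},"required":["targets"]}

```bash
mkdir -p pics; ls
cat > h.py <<'E'
import numpy as np, cv2
from workcell import bot
from scipy.spatial.transform import Rotation as R
def w(cal,r,c,d):
    p=np.array([(c-cal['cx'])/cal['fx']*d,(r-cal['cy'])/cal['fy']*d,d,1.])
    return (np.linalg.inv(np.array(cal['camera_from_world']))@p)[:3]
def proj(cal,P):
    p=np.array(cal['camera_from_world'])@np.append(P,1.)
    return cal['fy']*p[1]/p[2]+cal['cy'],cal['fx']*p[0]/p[2]+cal['cx'],p[2]
E
python3 - <<'E'
from h import *
print(bot.get_obs())
for n in['scene','top','wrist']:
    im,d=bot.camera(n); cv2.imwrite(f'pics/{n}0.png',im); np.save(f'{n}0.npy',d)
    c=bot.get_calibration(n); C=np.linalg.inv(np.array(c['camera_from_world'])); print(n,c['fx'],C.round(3))
    if n!='wrist':
        for q in['panel_blue','panel_white','coater','hook','rack','petri','timer','pot']:
            r=bot.place_of(q,n); print(q,[(np.round(x['point']),round(x['confidence'],2),w(c,*x['point'],d[int(x['point'][0]),int(x['point'][1])]).round(3)) for x in r][:3])
print(bot.get_obs()['time'])
E
```

```text
pics
{'time': 0.0, 'q': array([-7.60316288e+01,  5.01120534e+00,  1.00331676e+01,  9.51003957e+01,
        4.95394629e-04,  8.99989624e+01]), 'qd': array([ 0.00038661,  0.01143692, -0.01721624,  0.10883092,  0.03761025,
        0.04527183]), 'joint_efforts': array([ 5.37518899e-04, -5.20387101e+01,  4.64803398e+01,  1.62975682e-02,
        2.00653710e-05,  6.10547644e-06]), 'ee_pos': array([ 0.13270961, -0.53351388,  0.24157054]), 'tcp_rot': array([-1.79921567e+02, -4.96814538e-04,  1.39694081e+01]), 'wrist_force': array([ 0.76162596,  0.26779955, -0.31930582]), 'torque': array([-0.06077752, -0.01511732, -0.07051692]), 'opening': 0.08526212178527673}
scene 624.7753415598138 [[ 0.834 -0.408  0.371  0.033]
 [-0.551 -0.607  0.573 -1.009]
 [-0.009 -0.682 -0.731  1.229]
 [ 0.     0.     0.     1.   ]]
panel_blue [(array([412., 394.]), 0.79, array([ 0.442, -0.583,  0.112])), (array([302., 341.]), 0.63, array([ 0.502, -0.306,  0.118]))]
panel_white [(array([322., 311.]), 0.74, array([ 0.422, -0.306,  0.104]))]
coater [(array([223., 265.]), 0.59, array([0.502, 0.049, 0.066]))]
hook [(array([
[... 844 characters left out ...]
0.108]))]
panel_white [(array([276., 361.]), 0.66, array([ 0.44 , -0.322,  0.012]))]
coater [(array([236., 199.]), 0.9, array([0.531, 0.103, 0.019]))]
hook [(array([222., 159.]), 0.54, array([0.526, 0.094, 0.4  ]))]
rack [(array([238., 199.]), 0.68, array([0.526, 0.101, 0.024])), (array([265., 355.]), 0.63, array([ 0.467, -0.306,  0.01 ]))]
petri [(array([292., 298.]), 0.78, array([ 0.393, -0.157,  0.013]))]
timer [(array([203., 349.]), 0.58, array([ 0.632, -0.287,  0.01 ]))]
pot [(array([194., 292.]), 0.48, array([ 0.644, -0.138,  0.047]))]
wrist 335.892698255953 [[ 0.242 -0.937 -0.254  0.198]
 [-0.97  -0.233 -0.064 -0.519]
 [ 0.001  0.262 -0.965  0.374]
 [ 0.     0.     0.     1.   ]]
0.95
```

View pics/scene0.png

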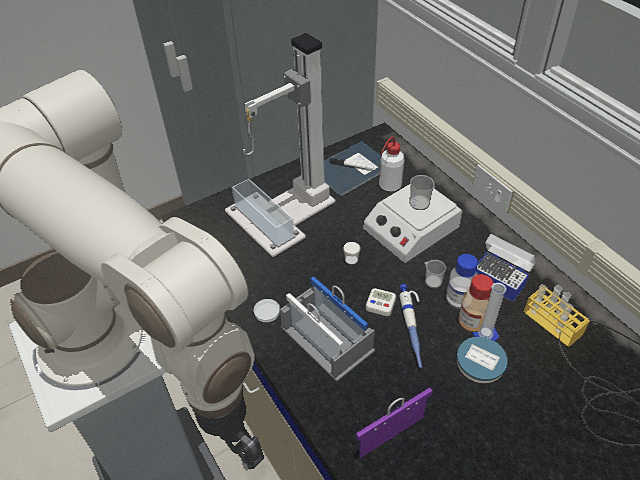

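View pics/top0.png

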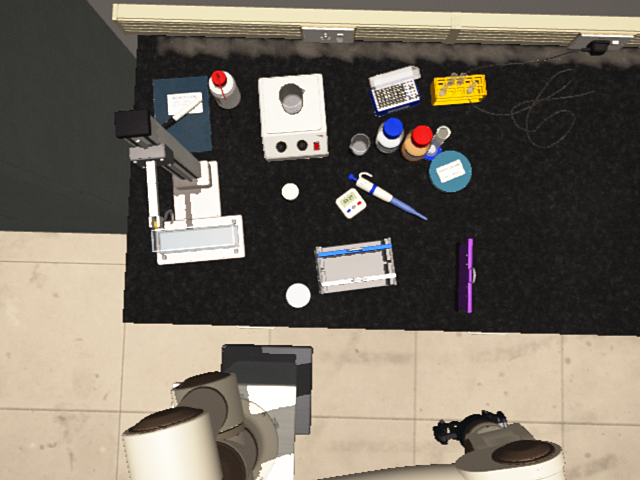

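The thing meant: the blue-railed panel at scene (302,341) / top (248,351), in the rack's back groove. The purple plate at scene (415,395) / top (275,468) stands outside the rack and is the look-alike. Next I measure and zoom in.

Run:
```python
from h import *
ims={n:cv2.imread(f'pics/{n}0.png') for n in['scene','top']}
for n,(r0,r1,c0,c1) in {'scene':(260,375,250,410),'top':(225,300,305,405)}.items():
    im=ims[n];d=np.load(f'{n}0.npy');c=bot.get_calibration(n)
    hsv=cv2.cvtColor(im,cv2.COLOR_BGR2HSV)
    m=np.zeros(im.shape[:2],bool); m[r0:r1,c0:c1]=True
    b=m&(hsv[...,0]>95)&(hsv[...,0]<125)&(hsv[...,1]>140)&(hsv[...,2]>80)
    rr,cc=np.nonzero(b)
    P=np.array([w(c,r,k,d[r,k]) for r,k in zip(rr,cc)])
    P=P[(P[:,2]>.09)&(P[:,2]<.14)]
    print(n,len(P),P.min(0).round(3),P.max(0).round(3),np.median(P,0).round(3))
    T=P[P[:,2]>0.115]
    if len(T)<20: T=P
    mu=T.mean(0);u,s,v=np.linalg.svd((T-mu)[:,:2],full_matrices=False);a=v[0]
    t=(T-mu)[:,:2]@a; print(mu.round(3),a.round(4),np.degrees(np.arctan2(a[1],a[0])).round(2),t.min().round(3),t.max().round(3))
    mid=mu[:2]+a*(t.min()+t.max())/2;print('mid',mid.round(4))
    crop=im[r0:r1,c0:c1]; cv2.imwrite(f'pics/{n}_crop.png',cv2.resize(crop,None,fx=5,fy=5)[:600,:800])
im=ims['scene'];cv2.imwrite('pics/sc_coat.png',cv2.resize(im[30:260,210:350],None,fx=2.6,fy=2.6,interpolation=cv2.INTER_CUBIC))
im=ims['top'];cv2.imwrite('pics/tp_coat.png',cv2.resize(im[100:280,100:260],None,fx=3.3,fy=3.3,interpolation=cv2.INTER_CUBIC))
```

```text
scene 453 [ 0.48  -0.389  0.097] [ 0.516 -0.209  0.125] [ 0.497 -0.307  0.117]
[ 0.498 -0.303  0.119] [ 0.1473 -0.9891] -81.53 -0.095 0.086
mid [ 0.4972 -0.2991]
top 268 [ 0.483 -0.384  0.1  ] [ 0.517 -0.21   0.138] [ 0.498 -0.295  0.12 ]
[ 0.499 -0.296  0.12 ] [ 0.1544 -0.988 ] -81.12 -0.087 0.09
mid [ 0.4996 -0.2973]
```

View pics/scene_crop.png

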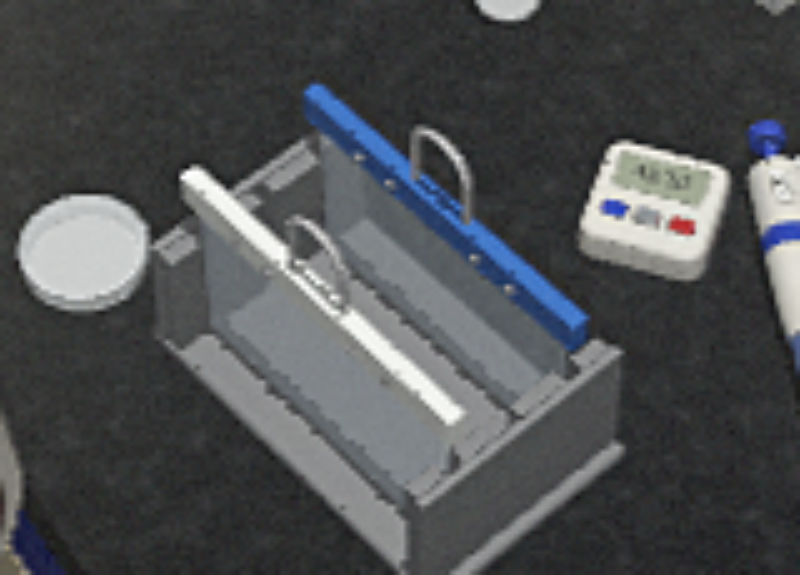

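View pics/sc_coat.png

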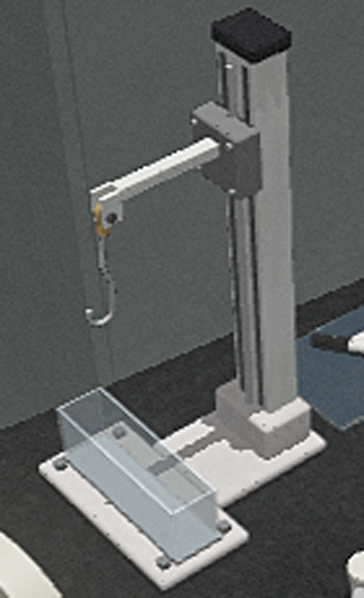

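View pics/tp_coat.png

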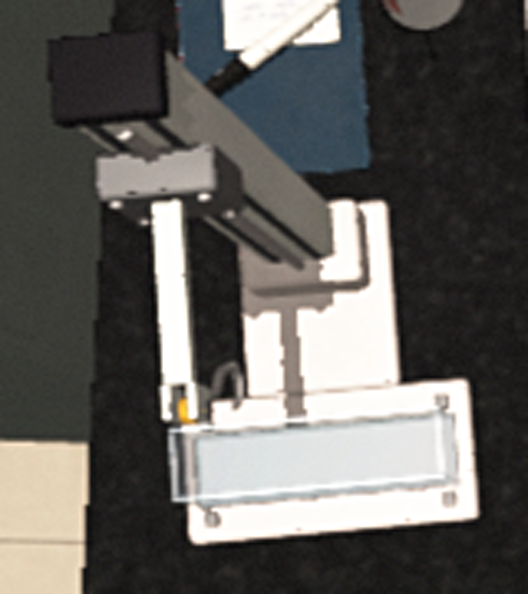

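Run:
```python
from h import *
# coater base: use pieces of the depth
d=np.load('top0.npy');c=bot.get_calibration('top')
rr,cc=np.mgrid[90:290,100:260]
x=(cc-c['cx'])/c['fx'];y=(rr-c['cy'])/c['fy'];D=d[rr,cc]
P=np.stack([x*D,y*D,D,np.ones_like(D)],-1)@np.linalg.inv(np.array(c['camera_from_world'])).T
P=P[...,:3]
for lo,hi in[(.005,.03),(.08,.1),(.35,.43),(.47,.51)]:
    m=(P[...,2]>lo)&(P[...,2]<hi)&(D>0)
    if m.sum()<5: continue
    Q=P[m]; r=cv2.minAreaRect(Q[:,:2].astype(np.float32)); print(lo,m.sum(),np.round(r[0],3),np.round(r[1],3),round(r[2],1),np.median(Q[:,2]).round(4), Q.min(0).round(3),Q.max(0).round(3))
```

```text
0.005 8569 [0.66  0.158] [0.533 0.415] 1.5 0.016 [ 0.39  -0.055  0.005] [0.93  0.364 0.03 ]
0.08 616 [0.692 0.147] [0.412 0.404] 1.9 0.089 [ 0.484 -0.048  0.08 ] [0.904 0.354 0.1  ]
0.35 1778 [0.615 0.115] [0.2  0.07] 5.1 0.4003 [0.516 0.084 0.351] [0.716 0.154 0.43 ]
0.47 979 [0.695 0.124] [0.051 0.063] 5.8 0.4934 [0.667 0.091 0.47 ] [0.722 0.156 0.5  ]
```

Run:
```python
from h import *
for n,(r0,r1,c0,c1) in {'top':(100,290,100,260),'scene':(60,260,220,350)}.items():
    d=np.load(f'{n}0.npy');c=bot.get_calibration(n);im=cv2.imread(f'pics/{n}0.png')
    rr,cc=np.mgrid[r0:r1,c0:c1]
    x=(cc-c['cx'])/c['fx'];y=(rr-c['cy'])/c['fy'];D=d[rr,cc]
    P=(np.stack([x*D,y*D,D,np.ones_like(D)],-1)@np.linalg.inv(np.array(c['camera_from_world'])).T)[...,:3]
    I=im[r0:r1,c0:c1].min(-1)
    # arm
    m=(P[...,2]>.34)&(P[...,2]<.44)&(P[...,0]<.635)&(P[...,0]>.48)&(P[...,1]>.05)&(P[...,1]<.2)
    Q=P[m];print(n,'arm',len(Q),'z pct',np.percentile(Q[:,2],[1,10,30,50,70,90,99]).round(4))
    zt=np.percentile(Q[:,2],60 if n=='top' else 90)
    T=Q[abs(Q[:,2]-zt)<.006]; print(' top pts',len(T),cv2.minAreaRect(T[:,:2].astype(np.float32)),np.median(T[:,2]))
    # midline per x bin
    for xb in np.arange(.51,.64,.015):
        s=T[(T[:,0]>=xb)&(T[:,0]<xb+.015)]
        if len(s)>3: print('  ',xb.round(3),len(s),s[:,1].min().round(4),s[:,1].max().round(4),s[:,2].mean().round(4))
    print(' xmin',np.sort(T[:,0])[:6].round(4))
    # base: white, low
    m=(P[...,2]>.004)&(P[...,2]<.035)&(I>150)&(P[...,0]<.62)
    M=cv2.morphologyEx(m.astype(np.uint8),cv2.MORPH_OPEN,np.ones((3,3)))
    k,l,st,ce=cv2.connectedComponentsWithStats(M);b=1+st[1:,4].argmax()
    Q=P[(l==b)&m];print(' base',len(Q),Q.min(0).round(3),Q.max(0).round(3),np.median(Q[:,2]).round(4))
    F=Q[Q[:,0]<.56]; h=cv2.minAreaRect(F[:,:2].astype(np.float32));print(' ',h)
    # column top
    m=(P[...,2]>.475)&(P[...,2]<.51)&(P[...,0]>.6)&(P[...,0]<.75)&(P[...,1]<.2)
    Q=P[m]; print(' col',cv2.minAreaRect(Q[:,:2].astype(np.float32)),np.median(Q[:,2]))
    r=bot.camera(n); r=bot.place_of('tank_rim',n); print([(np.round(x['point'],1),round(x['confidence'],2)) for x in r])
    r=bot.place_of('hook_seat',n); print([(np.round(x['point'],1),round(x['confidence'],2)) for x in r])
    # tank rim intersect
```

```text
top arm 650 z pct [0.374  0.3862 0.3961 0.398  0.3995 0.4017 0.4032]
 top pts 511 ((0.5761164426803589, 0.11054464429616928), (0.11826860159635544, 0.0205109640955925), 7.728090286254883) 0.3989388448354769
   0.51 26 0.0931 0.1126 0.3986
   0.525 58 0.0935 0.1151 0.3981
   0.54 68 0.098 0.1144 0.3984
   0.555 68 0.099 0.1173 0.3989
   0.57 70 0.1012 0.1179 0.3994
   0.585 64 0.1033 0.1208 0.3989
   0.6 69 0.1055 0.1213 0.399
   0.615 65 0.106 0.1247 0.3993
   0.63 23 0.1076 0.1245 0.3989
 xmin [0.5164 0.5166 0.5166 0.5178 0.5179 0.5185]
 base 1858 [ 0.457 -0.015  0.006] [0.62  0.212 0.035] 0.018
  ((0.5079435706138611, 0.10177947580814362), (0.07871773838996887, 0.2279454618692398), 6.9208478927612305)
 col ((0.6946277022361755, 0.12360979616641998), (0.050803784281015396, 0.06280843913555145), 5.843606948852539) 0.4934396103260368
[(array([236.8, 192.6]), 0.64), (array([196.1, 290.9]), 0.55)]
[(array([217.9, 173.5]), 0.5)]
scene arm 528 z pct [0.3449 0.3725 0.3881 0.3938 0.3974 0.3999 0.4026]
 top pts 264 ((0.5744947195053101, 0.10868887603282928), (0.12337236106395721, 0.02625272423028946), 7.989330768585205) 0.3980334946206644
   0.51 21 0.0902 0.1129 0.3977
   0.525 38 0.0888 0.1162 0.398
   0.54 32 0.096 0.1135 0.3982
   0.555 36 0.0961 0.1155 0.3982
   0.57 33 0.0983 0.118 0.3981
   0.585 32 0.098 0.1212 0.3975
   0.6 29 0.1005 0.1212 0.3986
   0.615 34 0.1036 0.1267 0.3978
   0.63 9 0.1075 0.124 0.3984
 xmin [0.5127 0.5129 0.5147 0.5148 0.5162 0.5163]
 base 706 [ 0.456 -0.017  0.005] [0.59  0.21  0.026] 0.0169
  ((0.4804917871952057, 0.08727339655160904), (0.07496219128370285, 0.23893176019191742), 22.319215774536133)
 col ((0.0, 0.0), (0.0, 0.0), 0.0) nan
[(array([201.2, 258.9]), 0.93)]
[(array([148.1, 259.1]), 0.51)]
  return _methods._mean(a, axis=axis, dtype=dtype,
  ret = ret.dtype.type(ret / rcount)
```

Run:
```python
from h import *
def ray(c,r,k,z):
    C=np.linalg.inv(np.array(c['camera_from_world']));o=C[:3,3];q=C[:3,:3]@np.array([(k-c['cx'])/c['fx'],(r-c['cy'])/c['fy'],1]);return o+q*(z-o[2])/q[2]
t=bot.get_calibration('top');s=bot.get_calibration('scene')
print('rim',ray(t,236.8,192.6,.09).round(4),ray(s,201.2,258.9,.09).round(4))
# rim corners by eye from crops: top crop scale 3.3 off (100,100); scene crop 2.6 off (30,210)
for x,y in[(170,430),(470-15,412),(175,502),(455,487)]: print('top rimish',ray(t,100+y/3.3,100+x/3.3,.09).round(4))
for x,y in[(57,408),(99,388),(217,490),(175,513)]: print('scene rim',ray(s,30+y/2.6,210+x/2.6,.09).round(4))
for n,c in(('top',t),('scene',s)):
    for th in(-.4,0,.4):
        P=np.array([.523,.104,.3775])
        a=np.radians(7.2);ex=np.array([np.cos(a),np.sin(a),0])
        print(n,th,np.round(proj(c,P)[:2],1),np.round(proj(c,P-.113*(np.sin(th)*ex+np.array([0,0,np.cos(th)])))[:2],1))
    d=np.load(f'{n}0.npy');
    pts=[(100,60),(200,80),(225,120)] if n=='top' else [(60,160),(100,220),(150,200),(40,350)]
    for p in pts: print(n,p,w(c,*p,d[p]).round(3))
```

```text
rim [0.5243 0.1026 0.09  ] [0.5186 0.1079 0.09  ]
top rimish [0.5378 0.2052 0.09  ]
top rimish [ 0.557  -0.0084  0.09  ]
top rimish [0.4837 0.1987 0.09  ]
top rimish [ 0.5005 -0.0106  0.09  ]
scene rim [0.4849 0.1981 0.09  ]
scene rim [0.536  0.2013 0.09  ]
scene rim [0.5614 0.0014 0.09  ]
scene rim [ 0.511  -0.0028  0.09  ]
top -0.4 [224.8 156.7] [209.8 169.8]
top 0 [224.8 156.7] [230.4 172.5]
top 0.4 [224.8 156.7] [250.3 173. ]
top (100, 60) [0.797 0.353 0.292]
top (200, 80) [0.599 0.356 0.159]
top (225, 120) [ 0.599  0.477 -0.425]
scene -0.4 [111.  249.2] [139.2 268.5]
scene 0 [111.  249.2] [149.5 254.3]
scene 0.4 [111.  249.2] [154.3 238.9]
scene (60, 160) [0.598 0.993 0.042]
scene (100, 220) [0.6   0.478 0.165]
scene (150, 200) [ 0.598  0.757 -0.208]
scene (40, 350) [0.974 0.349 0.3  ]
```

```bash
cat >> h.py <<'E'
EX=np.array([np.cos(np.radians(7.2)),np.sin(np.radians(7.2)),0.]);EY=np.array([-EX[1],EX[0],0]);PIV=np.array([.523,.103,.3775])
def hk(x,y,z): return PIV+x*EX+y*EY+np.array([0,0,z])
def cur():
    o=bot.get_obs(); return np.array(o['ee_pos']),R.from_euler('xyz',o['tcp_rot'],degrees=True),o
def rot(zdir,xhint):
    z=np.array(zdir)/np.linalg.norm(zdir);x=np.array(xhint)-np.dot(xhint,z)*z;x/=np.linalg.norm(x)
    return R.from_matrix(np.stack([x,np.cross(z,x),z],1))
def to(P,Rt,show=True):
    p,r,o=cur(); d=r.inv().apply(np.array(P)-p); v=(r.inv()*Rt).as_rotvec(degrees=True)
    if show: print('shift',d.round(4),'turn',v.round(2),'rows',np.linalg.norm(d)/.0417,np.linalg.norm(v)/7.16,'t',round(o['time'],2),'q',o['q'].round(1),'F',o['wrist_force'].round(1))
    return d,v
def steadyrot(t=55):
    a=np.radians(t);z=np.sin(a)*EX-np.array([0,0,np.cos(a)]); return rot(z,np.cos(a)*EX+np.array([0,0,np.sin(a)]))
E
python3 - <<'E'
from h import *
to(hk(-.135,0,-.106),steadyrot(50))
E
```

```text
shift [ 0.3983 -0.5396 -0.0292] turn [-2.95 49.94  6.33] rows 16.099728935394786 7.042772104067947 t 1.25 q [-76.    5.   10.1  95.1   0.   90. ] F [ 0.2 -0.5 -0.2]
```

>>> play_rows:
  targets:
    - {"fingers":-1,"x":0.04,"y":-0.15,"z":-0.03,"wx":0,"wy":0,"wz":0}
    - {"fingers":-1,"x":0.12,"y":-0.27,"z":-0.03,"wx":0,"wy":0,"wz":0}
    - {"fingers":-1,"x":0.12,"y":-0.27,"z":-0.03,"wx":0,"wy":0,"wz":0}
    - {"fingers":-1,"x":0.12,"y":-0.27,"z":-0.03,"wx":0,"wy":0,"wz":0}
    - {"fingers":-1,"x":0.12,"y":-0.27,"z":-0.03,"wx":0,"wy":0,"wz":0}
    - {"fingers":-1,"x":0.12,"y":-0.27,"z":-0.03,"wx":0,"wy":0,"wz":0}
    - {"fingers":-1,"x":0.3983,"y":-0.5396,"z":-0.0292,"wx":-2.95,"wy":49.94,"wz":6.33}
    - {"fingers":-1,"x":0.3983,"y":-0.5396,"z":-0.0292,"wx":-2.95,"wy":49.94,"wz":6.33}
    - {"fingers":-1,"x":0.3983,"y":-0.5396,"z":-0.0292,"wx":-2.95,"wy":49.94,"wz":6.33}
    - {"fingers":-1,"x":0.3983,"y":-0.5396,"z":-0.0292,"wx":-2.95,"wy":49.94,"wz":6.33}
    - {"fingers":-1,"x":0.3983,"y":-0.5396,"z":-0.0292,"wx":-2.95,"wy":49.94,"wz":6.33}
    - {"fingers":-1,"x":0.3983,"y":-0.5396,"z":-0.0292,"wx":-2.95,"wy":49.94,"wz":6.33}
    - {"fingers":-1,"x":0.3983,"y":-0.5396,"z":-0.0292,"wx":-2.95,"wy":49.94,"wz":6.33}
    - {"fingers":-1,"x":0.3983,"y":-0.5396,"z":-0.0292,"wx":-2.95,"wy":49.94,"wz":6.33}
    - {"fingers":-1,"x":0.3983,"y":-0.5396,"z":-0.0292,"wx":-2.95,"wy":49.94,"wz":6.33}
    - {"fingers":-1,"x":0.3983,"y":-0.5396,"z":-0.0292,"wx":-2.95,"wy":49.94,"wz":6.33}
    - {"fingers":-1,"x":0.3983,"y":-0.5396,"z":-0.0292,"wx":-2.95,"wy":49.94,"wz":6.33}
    - {"fingers":-1,"x":0.3983,"y":-0.5396,"z":-0.0292,"wx":-2.95,"wy":49.94,"wz":6.33}

```text
time: 2.75
ee_pos: [0.4367, -0.0983, 0.3292]
tcp_rot: [-178.6, -48.3, 7.2]
wrist_force: [0.4, -0.3, -0.6]
opening: -0.0002
```

Run:
```python
from h import *
to(hk(-.135,0,-.106),steadyrot(50)); print(cur()[0])
ims=[]
for i in range(6):
    im,d=bot.camera('wrist'); ims.append(im[::2,::2])
cv2.imwrite('pics/w1.png',np.vstack([np.hstack(ims[:2]),np.hstack(ims[2:4])])); np.save('w1d.npy',d)
im,d=bot.camera('scene'); cv2.imwrite('pics/s1.png',im)
```

```text
shift [-0.0593 -0.1883  0.0247] turn [-1.33  1.68 -0.04] rows 4.771774862128115 0.29908720994695287 t 2.75 q [-29.  -48.5 -32.1  64.9  27.4 153.7] F [ 0.4 -0.3 -0.6]
[ 0.43674321 -0.09828436  0.32921271]
```

View pics/w1.png

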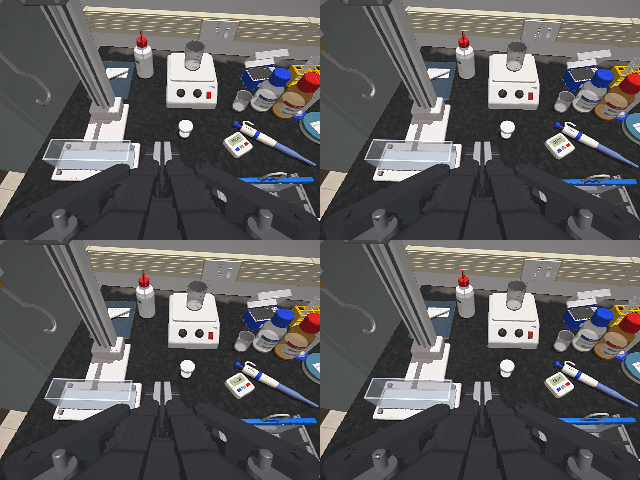

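View pics/s1.png

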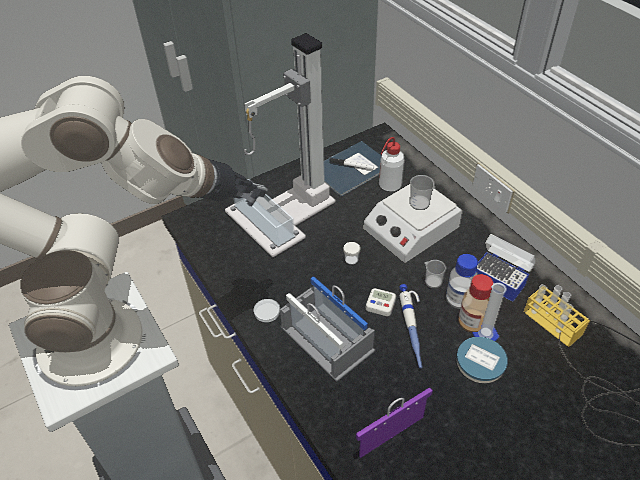

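Run:
```python
from h import *
to(hk(-.112,0,-.103),steadyrot(40))
```

```text
shift [-0.0401 -0.1888  0.0406] turn [-1.37 -8.23  0.06] rows 4.730880497613129 1.1650464783686625 t 3.1 q [-29.4 -48.5 -32.1  65.1  27.6 153.4] F [-0.7  0.5 -0.4]
```

>>> play_rows:
  targets:
    - {"fingers":-1,"x":-0.03,"y":-0.02,"z":0.03,"wx":-1.37,"wy":-8.23,"wz":0}
    - {"fingers":-1,"x":-0.0401,"y":-0.06,"z":0.0406,"wx":-1.37,"wy":-8.23,"wz":0}
    - {"fingers":-1,"x":-0.0401,"y":-0.1,"z":0.0406,"wx":-1.37,"wy":-8.23,"wz":0}
    - {"fingers":-1,"x":-0.0401,"y":-0.14,"z":0.0406,"wx":-1.37,"wy":-8.23,"wz":0}
    - {"fingers":-1,"x":-0.0401,"y":-0.17,"z":0.0406,"wx":-1.37,"wy":-8.23,"wz":0}
    - {"fingers":-1,"x":-0.0401,"y":-0.1888,"z":0.0406,"wx":-1.37,"wy":-8.23,"wz":0}
    - {"fingers":-1,"x":-0.0401,"y":-0.1888,"z":0.0406,"wx":-1.37,"wy":-8.23,"wz":0}
    - {"fingers":-1,"x":-0.0401,"y":-0.1888,"z":0.0406,"wx":-1.37,"wy":-8.23,"wz":0}

```text
time: 3.77
ee_pos: [0.434, 0.0681, 0.2808]
tcp_rot: [179.9, -38.8, 9.0]
wrist_force: [-0.0, 0.1, -0.5]
opening: -0.0001
```

Run:
```python
from h import *
to(hk(-.112,0,-.103),steadyrot(40));
ims=[];s=[]
for i in range(8):
    im,d=bot.camera('wrist'); ims.append(im[0:300,170:470]); 
    im,d=bot.camera('scene'); s.append(im[70:220,200:350])
cv2.imwrite('pics/w2.png',cv2.resize(np.vstack([np.hstack(ims[:4]),np.hstack(ims[4:8])]),None,fx=.66,fy=.66))
cv2.imwrite('pics/s2.png',np.vstack([np.hstack(s[:4]),np.hstack(s[4:8])]))
```

```text
shift [-0.0184 -0.0241 -0.0068] turn [-1.08  1.21  1.38] rows 0.7453602884839128 0.29820205356131047 t 3.77 q [  8.9 -48.5 -33.6  66.1  -0.  179.9] F [-0.   0.1 -0.5]
```

View pics/w2.png

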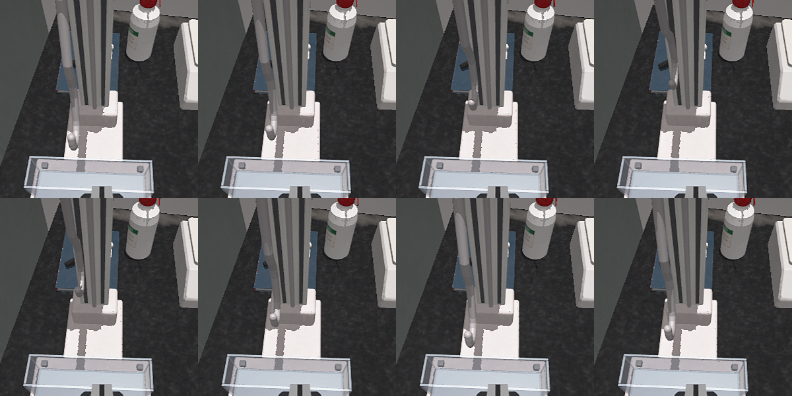

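View pics/s2.png

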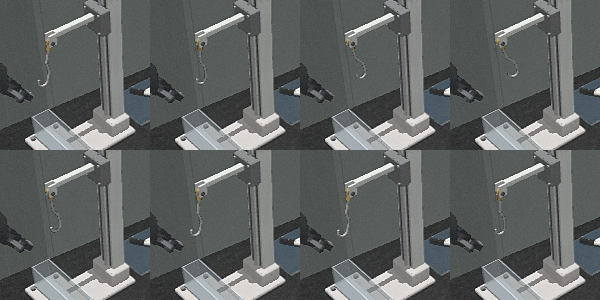

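```bash
cat >> h.py <<'E'
def srot2(t=30):
    a=np.radians(t);z=np.sin(a)*EX-np.array([0,0,np.cos(a)]); return rot(z,EY)
E
python3 - <<'E'
from h import *
to(hk(-.098,0,-.098),srot2(30))
E
```

```text
shift [-0.0045 -0.023  -0.002 ] turn [  6.13  -7.64 -88.24] rows 0.5650514216747466 12.39977920746784 t 4.57 q [ 9.000e+00 -4.850e+01 -3.360e+01  6.610e+01 -1.000e-01  1.799e+02] F [-0.   0.4 -0.5]
```

>>> play_rows:
  targets:
    - {"fingers":-1,"x":0,"y":0,"z":-0.005,"wx":0,"wy":0,"wz":-7}
    - {"fingers":-1,"x":-0.0045,"y":-0.023,"z":-0.002,"wx":6.13,"wy":-7.64,"wz":-88.24}
    - {"fingers":-1,"x":-0.0045,"y":-0.023,"z":-0.002,"wx":6.13,"wy":-7.64,"wz":-88.24}
    - {"fingers":-1,"x":-0.0045,"y":-0.023,"z":-0.002,"wx":6.13,"wy":-7.64,"wz":-88.24}
    - {"fingers":-1,"x":-0.0045,"y":-0.023,"z":-0.002,"wx":6.13,"wy":-7.64,"wz":-88.24}
    - {"fingers":-1,"x":-0.0045,"y":-0.023,"z":-0.002,"wx":6.13,"wy":-7.64,"wz":-88.24}
    - {"fingers":-1,"x":-0.0045,"y":-0.023,"z":-0.002,"wx":6.13,"wy":-7.64,"wz":-88.24}
    - {"fingers":-1,"x":-0.0045,"y":-0.023,"z":-0.002,"wx":6.13,"wy":-7.64,"wz":-88.24}
    - {"fingers":-1,"x":-0.0045,"y":-0.023,"z":-0.002,"wx":6.13,"wy":-7.64,"wz":-88.24}
    - {"fingers":-1,"x":-0.0045,"y":-0.023,"z":-0.002,"wx":6.13,"wy":-7.64,"wz":-88.24}
    - {"fingers":-1,"x":-0.0045,"y":-0.023,"z":-0.002,"wx":6.13,"wy":-7.64,"wz":-88.24}
    - {"fingers":-1,"x":-0.0045,"y":-0.023,"z":-0.002,"wx":6.13,"wy":-7.64,"wz":-88.24}
    - {"fingers":-1,"x":-0.0045,"y":-0.023,"z":-0.002,"wx":6.13,"wy":-7.64,"wz":-88.24}
    - {"fingers":-1,"x":-0.0045,"y":-0.023,"z":-0.002,"wx":6.13,"wy":-7.64,"wz":-88.24}
    - {"fingers":-1,"x":-0.0045,"y":-0.023,"z":-0.002,"wx":6.13,"wy":-7.64,"wz":-88.24}
    - {"fingers":-1,"x":-0.0045,"y":-0.023,"z":-0.002,"wx":6.13,"wy":-7.64,"wz":-88.24}

```text
time: 5.9
ee_pos: [0.4257, 0.0907, 0.2795]
tcp_rot: [150.0, -0.1, 97.1]
wrist_force: [0.4, -0.1, -0.6]
opening: -0.0
```

Run:
```python
from h import *
to(hk(-.098,0,-.098),srot2(30));
s=[]
for i in range(6):
    im,d=bot.camera('scene'); s.append(cv2.resize(im[90:190,190:320],None,fx=2,fy=2))
im,d=bot.camera('top');cv2.imwrite('pics/t3.png',cv2.resize(im[150:300,100:260],None,fx=4,fy=4))
cv2.imwrite('pics/s3.png',np.vstack([np.hstack(s[:3]),np.hstack(s[3:6])]))
c=bot.get_calibration('scene');p,r,o=cur()
for nm,P in(('tcp',p),('tip',p+r.apply([0,0,.011])),('pivot',PIV),('rest bowl front',hk(-.0195,0,-.105))): print(nm,np.round(proj(c,P)[:2],1),np.round(proj(bot.get_calibration('top'),P)[:2],1))
```

```text
shift [0. 0. 0.] turn [ 0.01 -0.01 -0.12] rows 0.001454710839910529 0.01751947932036654 t 5.9 q [ 14.2 -39.7 -25.9  73.9  -3.5  96.2] F [ 0.4 -0.1 -0.6]
tcp [162.2 219.9] [275.3 174.7]
tip [164.3 222.4] [272.8 175.7]
pivot [111.2 249.4] [224.8 157.2]
rest bowl front [150.5 247.5] [239.  172.7]
```

View pics/s3.png

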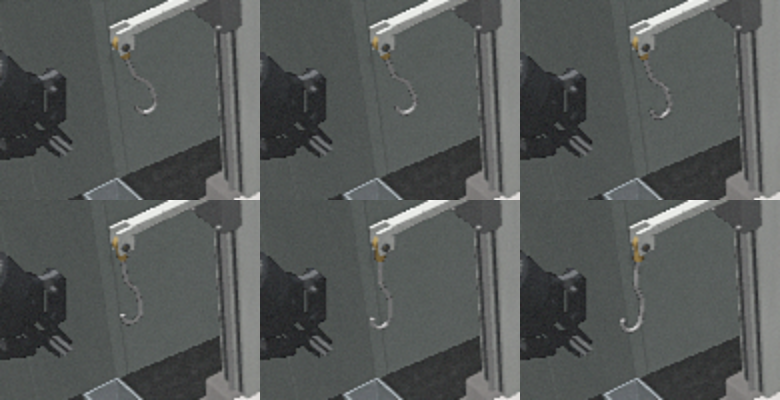

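View pics/t3.png

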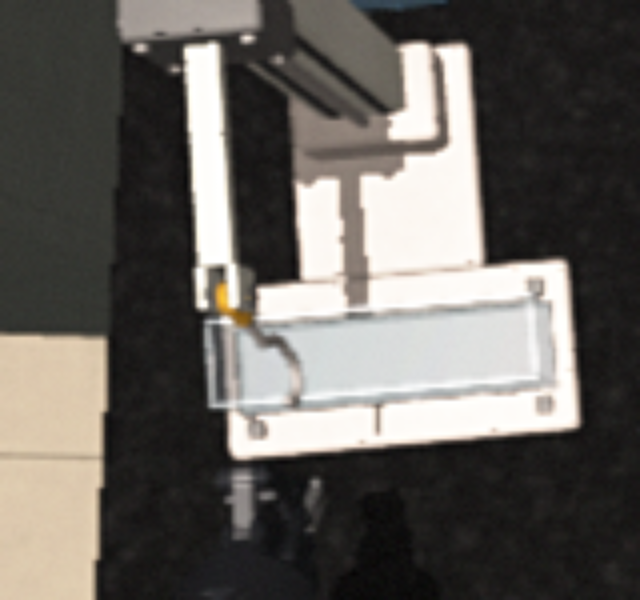

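>>> play_rows:
  targets:
    - {"fingers":-1,"y":0.0026,"z":0.0015}
    - {"fingers":-1,"y":0.0052,"z":0.003}
    - {"fingers":-1,"y":0.0078,"z":0.0045}
    - {"fingers":-1,"y":0.0104,"z":0.006}
    - {"fingers":-1,"y":0.0113,"z":0.0065}
    - {"fingers":-1,"y":0.0121,"z":0.007}
    - {"fingers":-1,"y":0.013,"z":0.0075}
    - {"fingers":-1,"y":0.0139,"z":0.008}
    - {"fingers":-1,"y":0.0147,"z":0.0085}
    - {"fingers":-1,"y":0.0156,"z":0.009}
    - {"fingers":-1,"y":0.0165,"z":0.0095}
    - {"fingers":-1,"y":0.0173,"z":0.01}
    - {"fingers":-1,"y":0.0182,"z":0.0105}
    - {"fingers":-1,"y":0.0191,"z":0.011}
    - {"fingers":-1,"y":0.0199,"z":0.0115}
    - {"fingers":-1,"y":0.0208,"z":0.012}
    - {"fingers":-1,"y":0.0217,"z":0.0125}
    - {"fingers":-1,"y":0.0225,"z":0.013}
    - {"fingers":-1,"y":0.0234,"z":0.0135}
    - {"fingers":-1,"y":0.0242,"z":0.014}

```text
$.targets[0]: bad value
```

Run:
```python
from h import *
to(hk(-.070,0,-.098),srot2(30));
s=[]
for i in range(6):
    im,d=bot.camera('scene'); s.append(cv2.resize(im[90:190,190:320],None,fx=2,fy=2)); print(bot.get_obs()['wrist_force'].round(2))
cv2.imwrite('pics/s4.png',np.vstack([np.hstack(s[:3]),np.hstack(s[3:6])]))
```

```text
shift [0.0001 0.0243 0.0141] turn [ 0.01 -0.   -0.03] rows 0.6727200502539334 0.004658772019006401 t 6.25 q [ 14.2 -39.7 -25.9  74.   -3.5  96.1] F [ 0.4  1.  -0.3]
[-0.24  0.13 -0.18]
[ 0.3  -0.13  0.17]
[-0.33  0.76  0.99]
[ 0.59 -0.55  0.86]
[-0.34  1.01 -0.47]
[0.77 0.66 0.02]
```

View pics/s4.png

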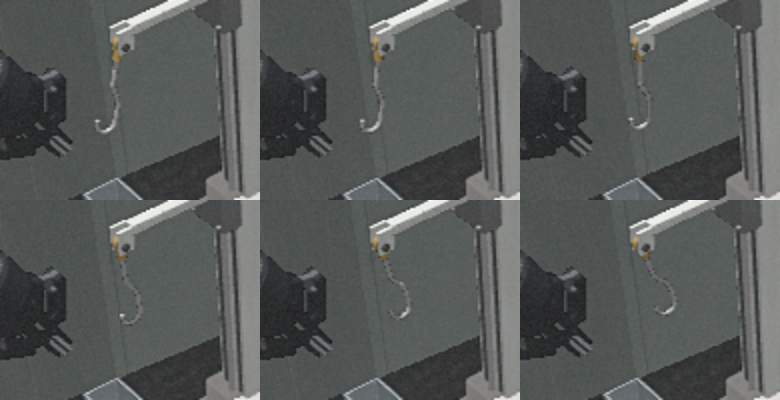

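>>> play_rows:
  targets:
    - {"fingers":-1,"x":0,"y":0.0026,"z":0.0015,"wx":0,"wy":0,"wz":0}
    - {"fingers":-1,"x":0,"y":0.0052,"z":0.003,"wx":0,"wy":0,"wz":0}
    - {"fingers":-1,"x":0,"y":0.0078,"z":0.0045,"wx":0,"wy":0,"wz":0}
    - {"fingers":-1,"x":0,"y":0.0104,"z":0.006,"wx":0,"wy":0,"wz":0}
    - {"fingers":-1,"x":0,"y":0.0113,"z":0.0065,"wx":0,"wy":0,"wz":0}
    - {"fingers":-1,"x":0,"y":0.0121,"z":0.007,"wx":0,"wy":0,"wz":0}
    - {"fingers":-1,"x":0,"y":0.013,"z":0.0075,"wx":0,"wy":0,"wz":0}
    - {"fingers":-1,"x":0,"y":0.0139,"z":0.008,"wx":0,"wy":0,"wz":0}
    - {"fingers":-1,"x":0,"y":0.0147,"z":0.0085,"wx":0,"wy":0,"wz":0}
    - {"fingers":-1,"x":0,"y":0.0156,"z":0.009,"wx":0,"wy":0,"wz":0}
    - {"fingers":-1,"x":0,"y":0.0165,"z":0.0095,"wx":0,"wy":0,"wz":0}
    - {"fingers":-1,"x":0,"y":0.0173,"z":0.01,"wx":0,"wy":0,"wz":0}
    - {"fingers":-1,"x":0,"y":0.0182,"z":0.0105,"wx":0,"wy":0,"wz":0}
    - {"fingers":-1,"x":0,"y":0.0191,"z":0.011,"wx":0,"wy":0,"wz":0}
    - {"fingers":-1,"x":0,"y":0.0199,"z":0.0115,"wx":0,"wy":0,"wz":0}
    - {"fingers":-1,"x":0,"y":0.0208,"z":0.012,"wx":0,"wy":0,"wz":0}
    - {"fingers":-1,"x":0,"y":0.0217,"z":0.0125,"wx":0,"wy":0,"wz":0}
    - {"fingers":-1,"x":0,"y":0.0225,"z":0.013,"wx":0,"wy":0,"wz":0}
    - {"fingers":-1,"x":0,"y":0.0234,"z":0.0135,"wx":0,"wy":0,"wz":0}
    - {"fingers":-1,"x":0,"y":0.0242,"z":0.014,"wx":0,"wy":0,"wz":0}

```text
time: 8.22
ee_pos: [0.4536, 0.0941, 0.2795]
tcp_rot: [150.0, -0.0, 97.2]
wrist_force: [1.0, 0.1, -0.7]
opening: 0.0001
```

```bash
cat > look.py <<'E'
from h import *
import sys
to(hk(-.098,0,-.098),srot2(30));
s=[];f=[]
for i in range(int(sys.argv[2])):
    im,d=bot.camera('scene'); s.append(cv2.resize(im[90:190,190:320],None,fx=2,fy=2)); f.append(np.linalg.norm(bot.get_obs()['wrist_force']).round(1))
print(f)
cv2.imwrite('pics/%s.png'%sys.argv[1],np.vstack([np.hstack(s[i:i+3]) for i in range(0,len(s),3)]))
E
python3 look.py s5 6
```

```text
shift [ 0.0001 -0.0243 -0.014 ] turn [ 0.  0. -0.] rows 0.6724059597098729 0.0007825530219293652 t 8.22 q [ 13.6 -35.8 -24.   71.9  -3.2  95.6] F [ 1.   0.1 -0.7]
[np.float64(1.4), np.float64(1.3), np.float64(0.9), np.float64(0.9), np.float64(0.5), np.float64(0.5)]
```

View pics/s5.png

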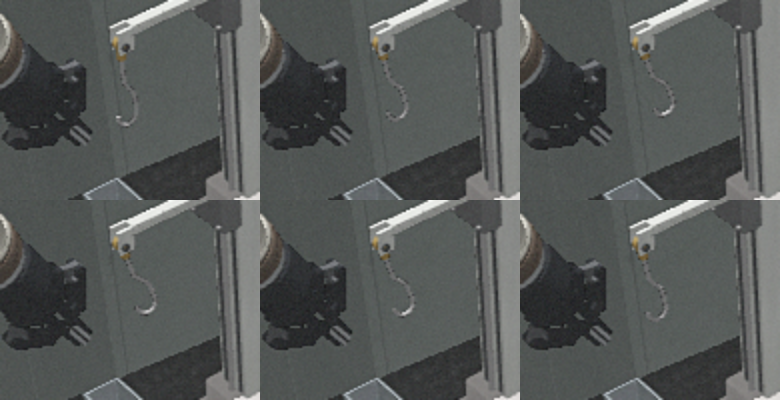

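>>> play_rows:
  targets:
    - {"fingers":-1,"x":0,"y":0.0009,"z":0.0005,"wx":0,"wy":0,"wz":0}
    - {"fingers":-1,"x":0,"y":0.0017,"z":0.001,"wx":0,"wy":0,"wz":0}
    - {"fingers":-1,"x":0,"y":0.0026,"z":0.0015,"wx":0,"wy":0,"wz":0}
    - {"fingers":-1,"x":0,"y":0.0035,"z":0.002,"wx":0,"wy":0,"wz":0}
    - {"fingers":-1,"x":0,"y":0.0043,"z":0.0025,"wx":0,"wy":0,"wz":0}
    - {"fingers":-1,"x":0,"y":0.0052,"z":0.003,"wx":0,"wy":0,"wz":0}
    - {"fingers":-1,"x":0,"y":0.0061,"z":0.0035,"wx":0,"wy":0,"wz":0}
    - {"fingers":-1,"x":0,"y":0.0069,"z":0.004,"wx":0,"wy":0,"wz":0}
    - {"fingers":-1,"x":0,"y":0.0078,"z":0.0045,"wx":0,"wy":0,"wz":0}
    - {"fingers":-1,"x":0,"y":0.0087,"z":0.005,"wx":0,"wy":0,"wz":0}
    - {"fingers":-1,"x":0,"y":0.0095,"z":0.0055,"wx":0,"wy":0,"wz":0}
    - {"fingers":-1,"x":0,"y":0.0104,"z":0.006,"wx":0,"wy":0,"wz":0}
    - {"fingers":-1,"x":0,"y":0.0113,"z":0.0065,"wx":0,"wy":0,"wz":0}
    - {"fingers":-1,"x":0,"y":0.0121,"z":0.007,"wx":0,"wy":0,"wz":0}
    - {"fingers":-1,"x":0,"y":0.013,"z":0.0075,"wx":0,"wy":0,"wz":0}
    - {"fingers":-1,"x":0,"y":0.0139,"z":0.008,"wx":0,"wy":0,"wz":0}
    - {"fingers":-1,"x":0,"y":0.0147,"z":0.0085,"wx":0,"wy":0,"wz":0}
    - {"fingers":-1,"x":0,"y":0.0156,"z":0.009,"wx":0,"wy":0,"wz":0}
    - {"fingers":-1,"x":0,"y":0.0165,"z":0.0095,"wx":0,"wy":0,"wz":0}
    - {"fingers":-1,"x":0,"y":0.0173,"z":0.01,"wx":0,"wy":0,"wz":0}

```text
time: 10.18
ee_pos: [0.4734, 0.0966, 0.2795]
tcp_rot: [150.0, -0.0, 97.2]
wrist_force: [0.1, 0.3, 0.4]
opening: -0.0
```

```bash
python3 look.py s6 9
```

```text
shift [ 0.0001 -0.0416 -0.024 ] turn [ 0. -0. -0.] rows 1.1516654986372703 0.0006120259925518447 t 10.18 q [ 13.3 -33.  -22.5  70.6  -3.   95.2] F [0.1 0.3 0.4]
[np.float64(0.9), np.float64(0.7), np.float64(0.7), np.float64(1.0), np.float64(1.0), np.float64(0.3), np.float64(0.6), np.float64(1.0), np.float64(0.8)]
```

View pics/s6.png

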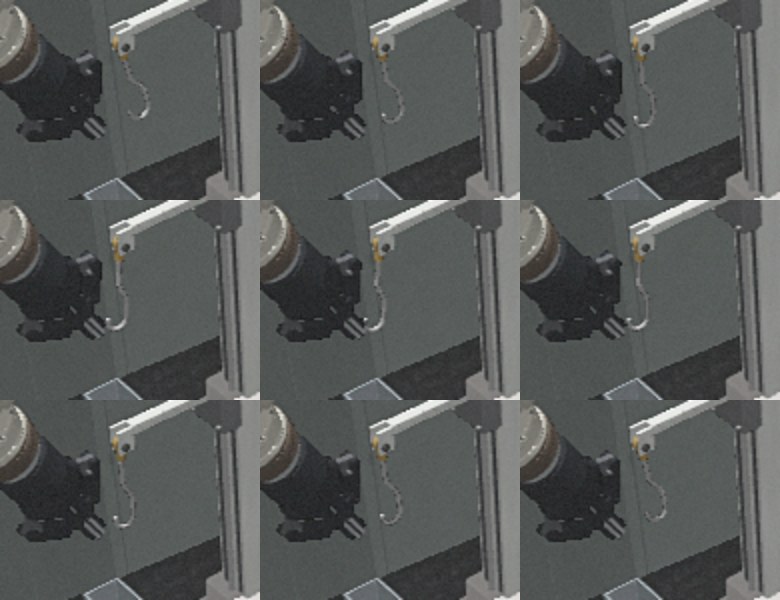

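>>> play_rows:
  targets:
    - {"fingers":-1,"x":0,"y":0.0006,"z":0.0004,"wx":0,"wy":0,"wz":0}
    - {"fingers":-1,"x":0,"y":0.0012,"z":0.0007,"wx":0,"wy":0,"wz":0}
    - {"fingers":-1,"x":0,"y":0.0018,"z":0.0011,"wx":0,"wy":0,"wz":0}
    - {"fingers":-1,"x":0,"y":0.0024,"z":0.0014,"wx":0,"wy":0,"wz":0}
    - {"fingers":-1,"x":0,"y":0.003,"z":0.0018,"wx":0,"wy":0,"wz":0}
    - {"fingers":-1,"x":0,"y":0.0036,"z":0.0021,"wx":0,"wy":0,"wz":0}
    - {"fingers":-1,"x":0,"y":0.0042,"z":0.0025,"wx":0,"wy":0,"wz":0}
    - {"fingers":-1,"x":0,"y":0.0048,"z":0.0028,"wx":0,"wy":0,"wz":0}
    - {"fingers":-1,"x":0,"y":0.0055,"z":0.0032,"wx":0,"wy":0,"wz":0}
    - {"fingers":-1,"x":0,"y":0.0061,"z":0.0035,"wx":0,"wy":0,"wz":0}
    - {"fingers":-1,"x":0,"y":0.0067,"z":0.0039,"wx":0,"wy":0,"wz":0}
    - {"fingers":-1,"x":0,"y":0.0073,"z":0.0042,"wx":0,"wy":0,"wz":0}
    - {"fingers":-1,"x":0,"y":0.0079,"z":0.0046,"wx":0,"wy":0,"wz":0}
    - {"fingers":-1,"x":0,"y":0.0085,"z":0.0049,"wx":0,"wy":0,"wz":0}
    - {"fingers":-1,"x":0,"y":0.0091,"z":0.0053,"wx":0,"wy":0,"wz":0}
    - {"fingers":-1,"x":0,"y":0.0097,"z":0.0056,"wx":0,"wy":0,"wz":0}
    - {"fingers":-1,"x":0,"y":0.0103,"z":0.006,"wx":0,"wy":0,"wz":0}
    - {"fingers":-1,"x":0,"y":0.0109,"z":0.0063,"wx":0,"wy":0,"wz":0}
    - {"fingers":-1,"x":0,"y":0.0115,"z":0.0067,"wx":0,"wy":0,"wz":0}
    - {"fingers":-1,"x":0,"y":0.0121,"z":0.007,"wx":0,"wy":0,"wz":0}

```text
time: 12.3
ee_pos: [0.4873, 0.0984, 0.2795]
tcp_rot: [150.0, -0.0, 97.2]
wrist_force: [0.1, 1.1, -0.0]
opening: 0.0001
```

```bash
python3 look.py s7 9
```

```text
shift [ 0.0001 -0.0536 -0.031 ] turn [ 0. -0. -0.] rows 1.4860064914668365 0.0007411753730421471 t 12.3 q [ 13.  -31.1 -21.5  69.7  -2.9  95. ] F [ 0.1  1.1 -0. ]
[np.float64(1.0), np.float64(0.8), np.float64(0.6), np.float64(0.6), np.float64(1.1), np.float64(0.7), np.float64(0.7), np.float64(0.5), np.float64(0.9)]
```

View pics/s7.png

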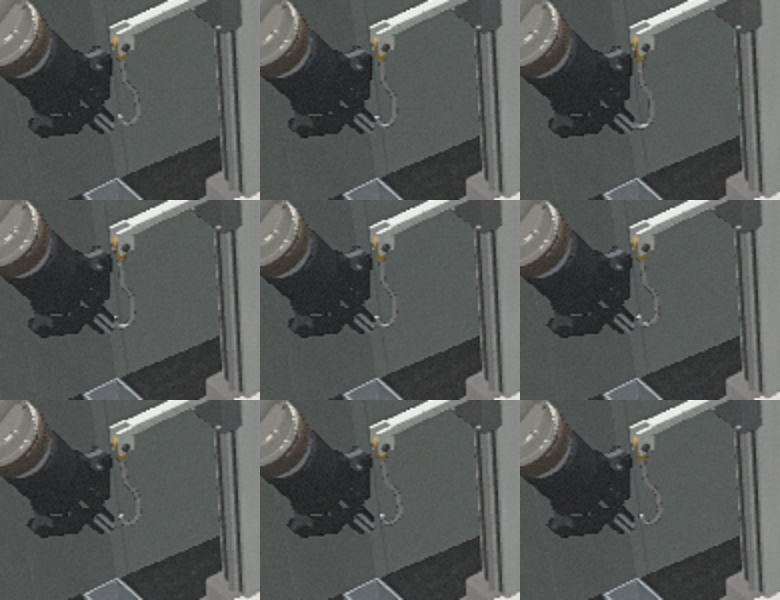

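>>> play_rows:
  targets:
    - {"fingers":-1,"x":0,"y":0.0004,"z":0.0003,"wx":0,"wy":0,"wz":0}
    - {"fingers":-1,"x":0,"y":0.0009,"z":0.0005,"wx":0,"wy":0,"wz":0}
    - {"fingers":-1,"x":0,"y":0.0013,"z":0.0008,"wx":0,"wy":0,"wz":0}
    - {"fingers":-1,"x":0,"y":0.0017,"z":0.001,"wx":0,"wy":0,"wz":0}
    - {"fingers":-1,"x":0,"y":0.0022,"z":0.0013,"wx":0,"wy":0,"wz":0}
    - {"fingers":-1,"x":0,"y":0.0026,"z":0.0015,"wx":0,"wy":0,"wz":0}
    - {"fingers":-1,"x":0,"y":0.0026,"z":0.0015,"wx":0,"wy":0,"wz":0}
    - {"fingers":-1,"x":0,"y":0.0026,"z":0.0015,"wx":0,"wy":0,"wz":0}
    - {"fingers":-1,"x":0,"y":0.0026,"z":0.0015,"wx":0,"wy":0,"wz":0}
    - {"fingers":-1,"x":0,"y":0.0026,"z":0.0015,"wx":0,"wy":0,"wz":0}
    - {"fingers":-1,"x":0,"y":0.0026,"z":0.0015,"wx":0,"wy":0,"wz":0}
    - {"fingers":-1,"x":0,"y":0.0026,"z":0.0015,"wx":0,"wy":0,"wz":0}
    - {"fingers":-1,"x":0,"y":0.0026,"z":0.0015,"wx":0,"wy":0,"wz":0}
    - {"fingers":-1,"x":0,"y":0.0026,"z":0.0015,"wx":0,"wy":0,"wz":0}

```text
time: 13.92
ee_pos: [0.4902, 0.0987, 0.2795]
tcp_rot: [150.0, -0.0, 97.2]
wrist_force: [-0.5, -0.9, 0.1]
opening: 0.0001
```

```bash
cat > look2.py <<'E'
from h import *
import sys
s=[]
for i in range(int(sys.argv[2])):
    im,d=bot.camera('scene'); s.append(im[90:175,225:290])
    t,d=bot.camera('top')if 0 else (None,None)
# track: frame differences
g=[cv2.cvtColor(x,cv2.COLOR_BGR2GRAY).astype(float) for x in s]
print('diff', [float(np.sort(abs(cv2.GaussianBlur(a-b,(3,3),0))[20:,15:50].ravel())[-15:].mean().round(1)) for a,b in zip(g,g[1:])], bot.get_obs()['time'])
S=[cv2.resize(x,None,fx=3,fy=3,interpolation=cv2.INTER_CUBIC) for x in s]
cv2.imwrite('pics/%s.png'%sys.argv[1],np.vstack([np.hstack(S[i:i+4]) for i in (0,len(S)-4)]))
E
python3 look2.py s8 10
```

```text
diff [19.1, 17.4, 13.5, 6.2, 14.6, 16.9, 22.1, 14.7, 5.8] 14.4167
```

View pics/s8.png

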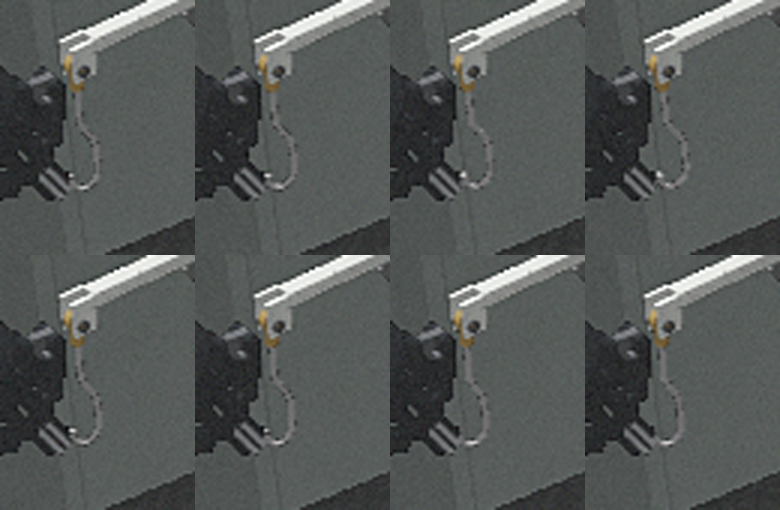

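>>> play_rows:
  targets:
    - {"fingers":-1,"x":0,"y":0.0004,"z":0.0003,"wx":0,"wy":0,"wz":0}
    - {"fingers":-1,"x":0,"y":0.0009,"z":0.0005,"wx":0,"wy":0,"wz":0}
    - {"fingers":-1,"x":0,"y":0.0013,"z":0.0008,"wx":0,"wy":0,"wz":0}
    - {"fingers":-1,"x":0,"y":0.0017,"z":0.001,"wx":0,"wy":0,"wz":0}
    - {"fingers":-1,"x":0,"y":0.0022,"z":0.0013,"wx":0,"wy":0,"wz":0}
    - {"fingers":-1,"x":0,"y":0.0026,"z":0.0015,"wx":0,"wy":0,"wz":0}
    - {"fingers":-1,"x":0,"y":0.0026,"z":0.0015,"wx":0,"wy":0,"wz":0}
    - {"fingers":-1,"x":0,"y":0.0026,"z":0.0015,"wx":0,"wy":0,"wz":0}
    - {"fingers":-1,"x":0,"y":0.0026,"z":0.0015,"wx":0,"wy":0,"wz":0}
    - {"fingers":-1,"x":0,"y":0.0026,"z":0.0015,"wx":0,"wy":0,"wz":0}
    - {"fingers":-1,"x":0,"y":0.0026,"z":0.0015,"wx":0,"wy":0,"wz":0}
    - {"fingers":-1,"x":0,"y":0.0026,"z":0.0015,"wx":0,"wy":0,"wz":0}
    - {"fingers":-1,"x":0,"y":0.0026,"z":0.0015,"wx":0,"wy":0,"wz":0}
    - {"fingers":-1,"x":0,"y":0.0026,"z":0.0015,"wx":0,"wy":0,"wz":0}

```text
time: 15.58
ee_pos: [0.4931, 0.0991, 0.2795]
tcp_rot: [150.0, -0.0, 97.2]
wrist_force: [0.2, -0.0, -1.6]
opening: 0.0
```

```bash
python3 look2.py s9 10
```

```text
diff [12.7, 8.1, 10.0, 6.9, 7.2, 9.7, 7.1, 10.9, 6.7] 16.0833
```

View pics/s9.png

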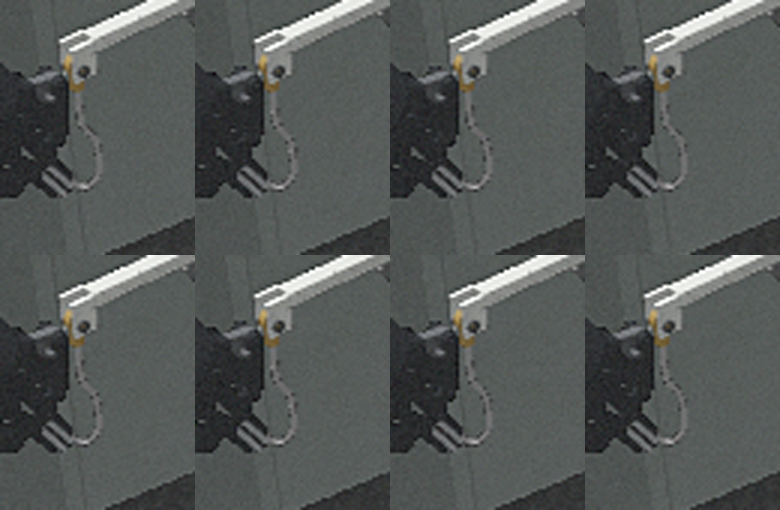

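>>> play_rows:
  targets:
    - {"fingers":-1,"x":0,"y":-0.0003,"z":-0.0002,"wx":0,"wy":0,"wz":0}
    - {"fingers":-1,"x":0,"y":-0.0007,"z":-0.0004,"wx":0,"wy":0,"wz":0}
    - {"fingers":-1,"x":0,"y":-0.001,"z":-0.0006,"wx":0,"wy":0,"wz":0}
    - {"fingers":-1,"x":0,"y":-0.0014,"z":-0.0008,"wx":0,"wy":0,"wz":0}
    - {"fingers":-1,"x":0,"y":-0.0017,"z":-0.001,"wx":0,"wy":0,"wz":0}
    - {"fingers":-1,"x":0,"y":-0.0021,"z":-0.0012,"wx":0,"wy":0,"wz":0}
    - {"fingers":-1,"x":0,"y":-0.0024,"z":-0.0014,"wx":0,"wy":0,"wz":0}
    - {"fingers":-1,"x":0,"y":-0.0028,"z":-0.0016,"wx":0,"wy":0,"wz":0}
    - {"fingers":-1,"x":0,"y":-0.0031,"z":-0.0018,"wx":0,"wy":0,"wz":0}
    - {"fingers":-1,"x":0,"y":-0.0035,"z":-0.002,"wx":0,"wy":0,"wz":0}
    - {"fingers":-1,"x":0,"y":-0.0039,"z":-0.0022,"wx":0,"wy":0,"wz":0}
    - {"fingers":-1,"x":0,"y":-0.0043,"z":-0.0025,"wx":0,"wy":0,"wz":0}
    - {"fingers":-1,"x":0,"y":-0.0052,"z":-0.003,"wx":0,"wy":0,"wz":0}
    - {"fingers":-1,"x":0,"y":-0.0061,"z":-0.0035,"wx":0,"wy":0,"wz":0}
    - {"fingers":-1,"x":0,"y":-0.0078,"z":-0.0045,"wx":0,"wy":0,"wz":0}
    - {"fingers":-1,"x":0,"y":-0.0104,"z":-0.006,"wx":0,"wy":0,"wz":0}

```text
time: 17.42
ee_pos: [0.4811, 0.0976, 0.2794]
tcp_rot: [150.0, -0.0, 97.2]
wrist_force: [0.0, 0.3, -0.4]
opening: -0.0
```

```bash
python3 look2.py s10 12
```

```text
diff [12.0, 8.3, 11.2, 8.9, 10.0, 7.6, 6.2, 4.1, 5.8, 7.6, 9.5] 18.0167
```

View pics/s10.png

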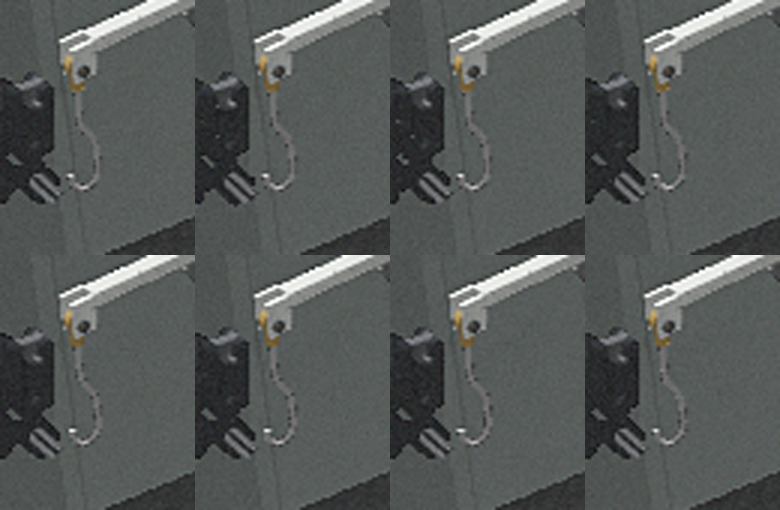

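Run:
```python
from h import *
W=bot.camera('wrist')[0]; T=bot.camera('top')[0]; S,sd=bot.camera('scene')
cs,ct,cw=[bot.get_calibration(n) for n in('scene','top','wrist')]
th=.03
def hp(x,y,z): # hook frame swing th
    return hk(x*np.cos(th)+z*np.sin(th),y,z*np.cos(th)-x*np.sin(th))
def draw(im,c,k,off,f):
    im=cv2.resize(im[off[0]:off[1],off[2]:off[3]],None,fx=f,fy=f,interpolation=cv2.INTER_CUBIC)
    pts=[hp(13e-3*np.cos(a),0,-.105+13e-3*np.sin(a)) for a in np.linspace(-np.pi,0,13)]+[hp(-.0135,0,-.098),hp(0,0,0),hp(0,0,-.05),hk(-.007,-.008,.021),hk(-.007,.008,.021),hk(.123,-.008,.021)]
    for P in pts:
        r,q,_=proj(c,P); cv2.circle(im,(int((q+.5-off[2])*f),int((r+.5-off[0])*f)),1,(0,0,255),-1)
    cv2.imwrite(f'pics/{k}.png',im)
draw(S,cs,'dS',(80,170,215,315),7)
draw(T,ct,'dT',(130,270,120,240),5)
draw(W,cw,'dW',(0,480,0,640),1)
```

```text
(no output)
```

View pics/dS.png

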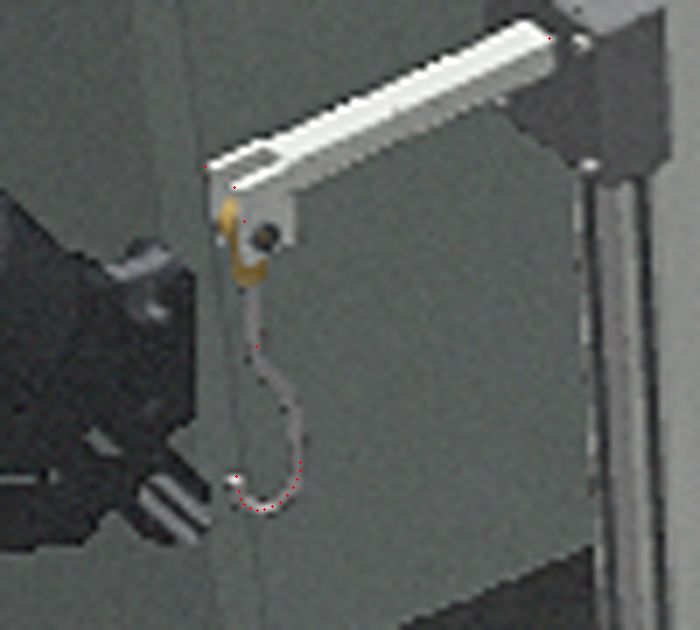

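View pics/dT.png

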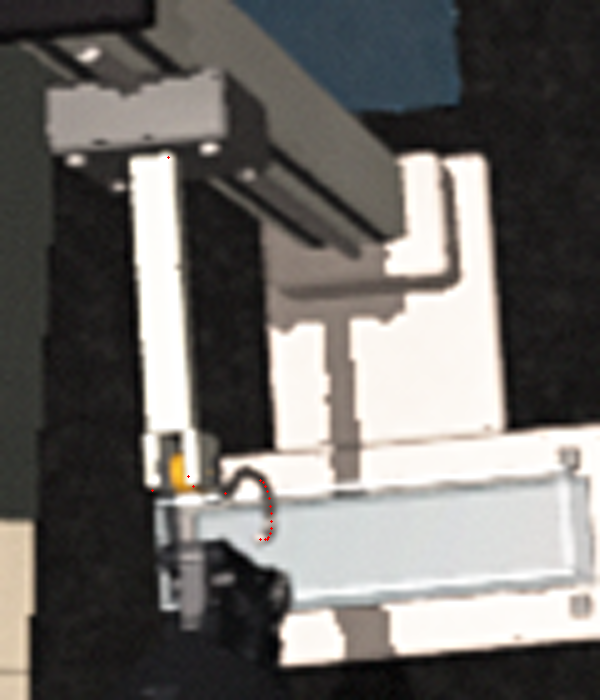

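View pics/dW.png

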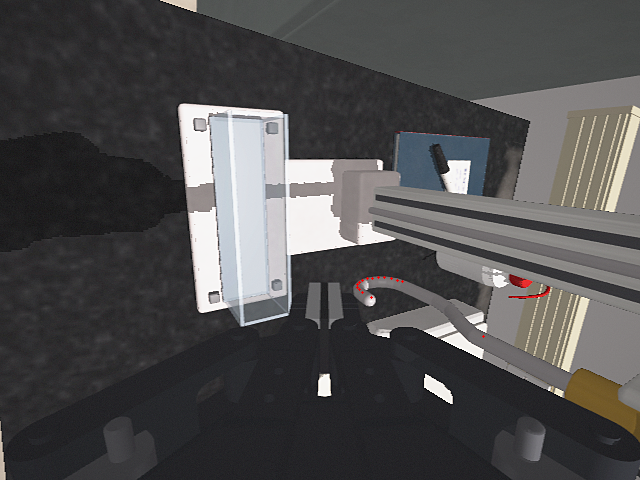

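```bash
cat >> h.py <<'E'
ER=np.array([-.151,.9885,0]);ER/=np.linalg.norm(ER);MID=np.array([.498,-.298,.110])
def grot(e,t=15):
    a=np.radians(t);z=-np.cos(a)*np.array([0,0,1.])-np.sin(a)*e; return rot(z,e)
def gtcp(mid,e,up=.004,t=15): return mid+.072*e+np.array([0,0,up])+grot(e,t).apply([0,0,.008])
E
python3 - <<'E'
from h import *
p,r,o=cur(); print(r.inv().apply(-.06*EX+np.array([0,0,.02])))
P=gtcp(MID,ER);print(P); to(P+[0,0,.11],grot(ER))
E
```

```text
[-4.39537069e-06 -4.19604452e-02 -4.73214647e-02]
[ 0.4874403  -0.22887243  0.10627259]
shift [-0.3247 -0.0617  0.0373] turn [ 29.63 -14.27  -5.37] rows 7.976306693599287 4.654116330324883 t 18.17 q [ 13.1 -31.9 -22.   70.1  -3.   95.1] F [ 0.5  0.4 -0.4]
```

>>> play_rows:
  targets:
    - {"fingers":-1,"x":0,"y":-0.021,"z":-0.0237,"wx":0,"wy":0,"wz":0}
    - {"fingers":-1,"x":-0.01,"y":-0.042,"z":-0.0473,"wx":0,"wy":0,"wz":0}
    - {"fingers":-1,"x":-0.05,"y":-0.042,"z":-0.0473,"wx":0,"wy":0,"wz":0}
    - {"fingers":-0.5,"x":-0.09,"y":-0.042,"z":-0.0473,"wx":0,"wy":0,"wz":0}
    - {"fingers":0,"x":-0.13,"y":-0.045,"z":-0.035,"wx":6,"wy":-3,"wz":-1}
    - {"fingers":0.1,"x":-0.17,"y":-0.05,"z":-0.02,"wx":12,"wy":-6,"wz":-2}
    - {"fingers":0.1,"x":-0.3247,"y":-0.0617,"z":0.0373,"wx":29.63,"wy":-14.27,"wz":-5.37}
    - {"fingers":0.1,"x":-0.3247,"y":-0.0617,"z":0.0373,"wx":29.63,"wy":-14.27,"wz":-5.37}
    - {"fingers":0.1,"x":-0.3247,"y":-0.0617,"z":0.0373,"wx":29.63,"wy":-14.27,"wz":-5.37}
    - {"fingers":0.1,"x":-0.3247,"y":-0.0617,"z":0.0373,"wx":29.63,"wy":-14.27,"wz":-5.37}
    - {"fingers":0.1,"x":-0.3247,"y":-0.0617,"z":0.0373,"wx":29.63,"wy":-14.27,"wz":-5.37}
    - {"fingers":0.1,"x":-0.3247,"y":-0.0617,"z":0.0373,"wx":29.63,"wy":-14.27,"wz":-5.37}
    - {"fingers":0.1,"x":-0.3247,"y":-0.0617,"z":0.0373,"wx":29.63,"wy":-14.27,"wz":-5.37}

```text
time: 19.25
ee_pos: [0.4872, -0.2289, 0.2163]
tcp_rot: [-180.0, 15.0, 98.6]
wrist_force: [-0.3, 0.6, 0.8]
opening: 0.0471
```

```bash
python3 look2.py s11 6
python3 - <<'E'
from h import *
P=gtcp(MID,ER); to(P+[0,0,.11],grot(ER)); print(bot.get_obs()['opening'])
im,d=bot.camera('wrist');cv2.imwrite('pics/w12.png',im)
c=bot.get_calibration('wrist')
hsv=cv2.cvtColor(im,cv2.COLOR_BGR2HSV)
b=(hsv[...,0]>100)&(hsv[...,0]<120)&(hsv[...,1]>150)&(hsv[...,2]>90)
rr,cc=np.nonzero(b);Q=np.array([w(c,r,k,d[r,k]) for r,k in zip(rr,cc) if d[r,k]>0])
Q=Q[(abs(Q[:,2]-.12)<.006)&(abs(Q[:,0]-.495)<.04)]
print(len(Q),np.median(Q[:,2]))
f=np.polyfit(Q[:,1],Q[:,0],1);print('slope',f, 'yaw',np.degrees(np.arctan(-f[0])),'y range',Q[:,1].min(),Q[:,1].max())
for y in np.arange(-.38,-.2,.02):
    s=Q[abs(Q[:,1]-y)<.01]
    if len(s): print(y.round(2),len(s),s[:,0].min().round(4),s[:,0].max().round(4),s[:,2].mean().round(4))
im,d=bot.camera('scene');cv2.imwrite('pics/s12.png',im)
E
```

```text
diff [15.9, 15.0, 11.0, 7.3, 11.8] 19.55
shift [-0.0004 -0.0002  0.0012] turn [0.11 0.05 0.03] rows 0.031018122486683543 0.01733159318009761 t 19.55 q [-18.3  -4.6  -3.5  84.1 -13.3  62.1] F [ 0.3 -0.1 -0.6]
0.04678296460281945
1826 0.12018833947141895
slope [-0.14885415  0.45474734] yaw 8.466547230152528 y range -0.3879797066917513 -0.2106956102747367
-0.38 141 0.5055 0.5171 0.1202
-0.36 157 0.5027 0.5143 0.1203
-0.34 76 0.4996 0.5111 0.1199
-0.32 89 0.4967 0.5088 0.1199
-0.3 122 0.4937 0.5055 0.1201
-0.28 210 0.4909 0.5021 0.1203
-0.26 298 0.4879 0.4994 0.1202
-0.24 339 0.485 0.4963 0.1202
-0.22 394 0.4823 0.4931 0.1198
```

View pics/w12.png

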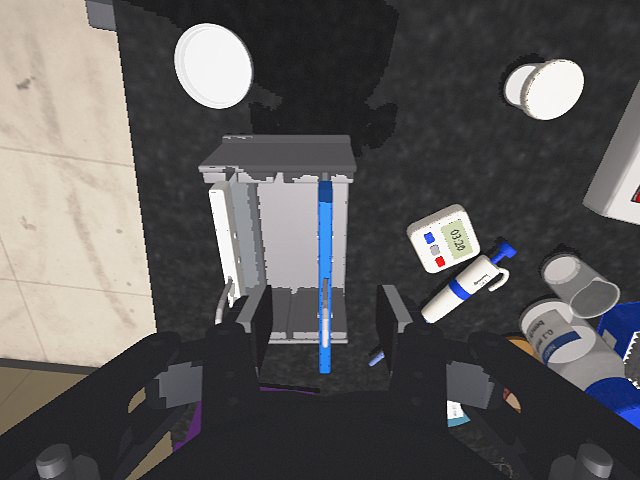

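View pics/s12.png

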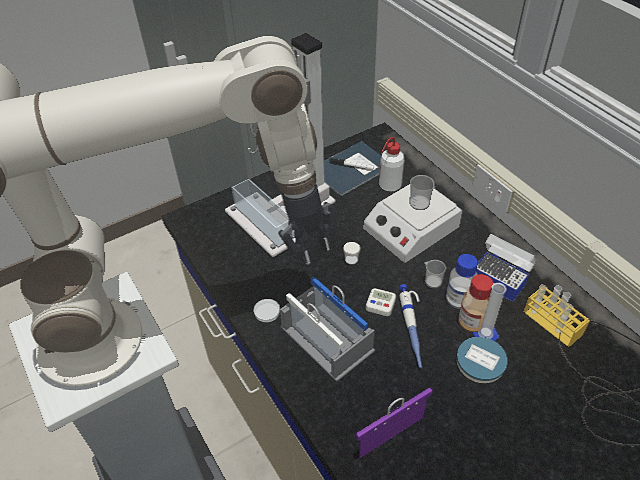

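View pics/s11.png

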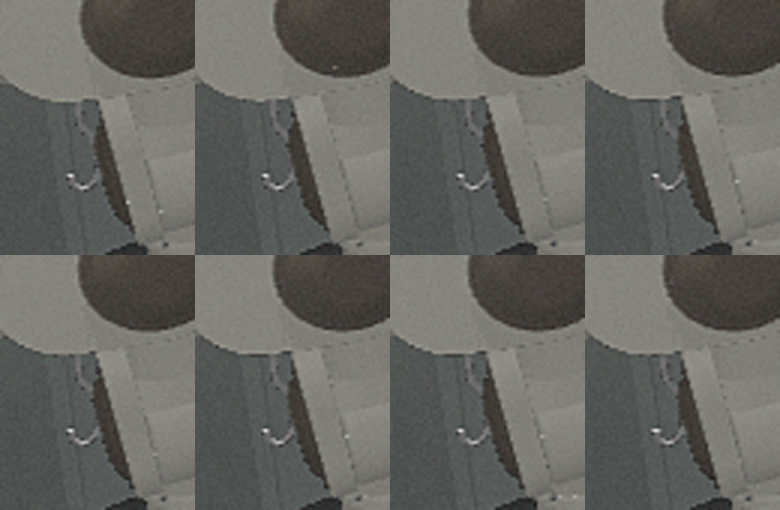

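```bash
cat >> h.py <<'E'
ER=np.array([-.1473,.9891,0]);MID=np.array([.4995,-.299,.110])
E
python3 - <<'E'
from h import *
P=gtcp(MID,ER); to(P,grot(ER));
E
```

```text
shift [0.027  0.0014 0.1074] turn [0.13 0.03 0.23] rows 2.6553138890596064 0.03755788203753053 t 19.65 q [-18.4  -4.6  -3.5  84.1 -13.3  62.1] F [-0.2 -0.3  0.1]
```

>>> play_rows:
  grip_force: 60
  targets:
    - {"fingers":0.1,"x":0.0075,"y":0.0014,"z":0.03,"wx":0.13,"wy":0,"wz":0.23}
    - {"fingers":0.1,"x":0.015,"y":0.0014,"z":0.06,"wx":0.13,"wy":0,"wz":0.23}
    - {"fingers":0.1,"x":0.02,"y":0.0014,"z":0.08,"wx":0.13,"wy":0,"wz":0.23}
    - {"fingers":0.1,"x":0.024,"y":0.0014,"z":0.095,"wx":0.13,"wy":0,"wz":0.23}
    - {"fingers":0.1,"x":0.027,"y":0.0014,"z":0.1074,"wx":0.13,"wy":0,"wz":0.23}
    - {"fingers":0.1,"x":0.027,"y":0.0014,"z":0.1074,"wx":0.13,"wy":0,"wz":0.23}
    - {"fingers":0.1,"x":0.027,"y":0.0014,"z":0.1074,"wx":0.13,"wy":0,"wz":0.23}

```text
time: 20.23
ee_pos: [0.4888, -0.2301, 0.1055]
tcp_rot: [-179.9, 15.0, 98.5]
wrist_force: [-0.2, -0.3, 0.1]
opening: 0.0473
```

Run:
```python
from h import *
P=gtcp(MID,ER); to(P,grot(ER)); 
im,d=bot.camera('wrist');cv2.imwrite('pics/w13.png',im)
im,d=bot.camera('scene');cv2.imwrite('pics/s13.png',cv2.resize(im[180:390,230:430],None,fx=2.8,fy=2.8))
```

```text
shift [ 0.      0.0004 -0.0008] turn [-0.1  -0.02 -0.  ] rows 0.02111577355302872 0.014784475248864313 t 20.23 q [-18.5  -3.8 -15.1  71.9 -13.4  62.3] F [-0.2 -0.3  0.1]
```

View pics/w13.png

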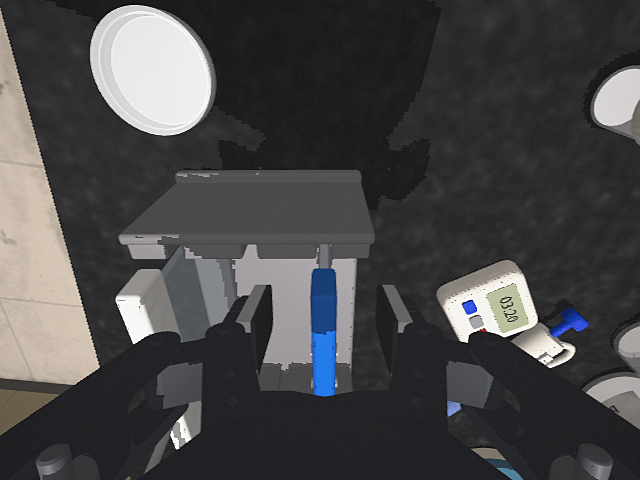

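View pics/s13.png

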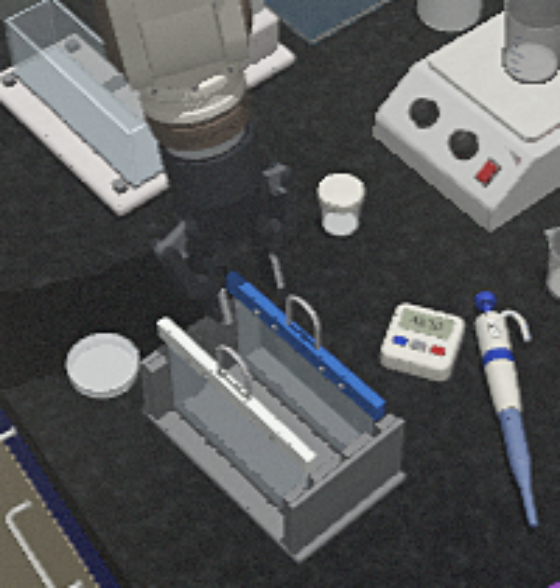

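>>> play_rows:
  grip_force: 60
  targets:
    - {"fingers":-0.3,"x":0,"y":0,"z":0,"wx":0,"wy":0,"wz":0}
    - {"fingers":-0.6,"x":0,"y":0,"z":0,"wx":0,"wy":0,"wz":0}
    - {"fingers":-0.8,"x":0,"y":0,"z":0,"wx":0,"wy":0,"wz":0}
    - {"fingers":-1,"x":0,"y":0,"z":0,"wx":0,"wy":0,"wz":0}
    - {"fingers":-1,"x":0,"y":0,"z":0,"wx":0,"wy":0,"wz":0}
    - {"fingers":-1,"x":0,"y":0,"z":0,"wx":0,"wy":0,"wz":0}
    - {"fingers":-1,"x":0,"y":0,"z":0,"wx":0,"wy":0,"wz":0}

```text
time: 20.92
ee_pos: [0.4894, -0.2304, 0.1064]
tcp_rot: [180.0, 15.0, 98.4]
wrist_force: [-1.5, 1.0, 6.1]
opening: 0.0089
```

Run:
```python
from h import *
p,r,o=cur(); print(o['wrist_force'],o['torque'],o['opening'],p, r.inv().apply([0,0,.01]))
im,d=bot.camera('scene');cv2.imwrite('pics/s14.png',cv2.resize(im[180:390,230:430],None,fx=2.8,fy=2.8))
```

```text
[-1.45255675  0.95986847  6.06243278] [ 0.30370851  0.21944232 -0.08956824] 0.008865277807580618 [ 0.48942468 -0.23041231  0.10643557] [-2.59435290e-03  6.67891274e-07 -9.65760491e-03]
```

View pics/s14.png

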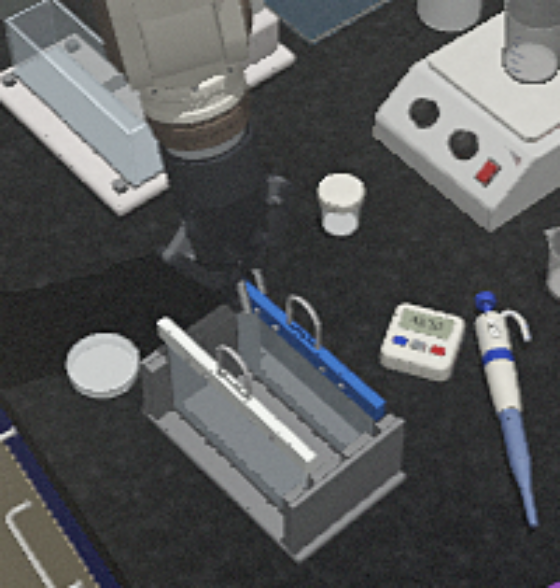

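>>> play_rows:
  targets:
    - {"fingers":-1,"x":-0.001,"y":0,"z":-0.0039,"wx":0,"wy":0,"wz":0}
    - {"fingers":-1,"x":-0.0021,"y":0,"z":-0.0077,"wx":0,"wy":0,"wz":0}
    - {"fingers":-1,"x":-0.0036,"y":0,"z":-0.0135,"wx":0,"wy":0,"wz":0}
    - {"fingers":-1,"x":-0.0052,"y":0,"z":-0.0193,"wx":0,"wy":0,"wz":0}
    - {"fingers":-1,"x":-0.0072,"y":0,"z":-0.027,"wx":0,"wy":0,"wz":0}
    - {"fingers":-1,"x":-0.0093,"y":0,"z":-0.0348,"wx":0,"wy":0,"wz":0}
    - {"fingers":-1,"x":-0.0114,"y":0,"z":-0.0425,"wx":0,"wy":0,"wz":0}
    - {"fingers":-1,"x":-0.0135,"y":0,"z":-0.0502,"wx":0,"wy":0,"wz":0}
    - {"fingers":-1,"x":-0.0155,"y":0,"z":-0.058,"wx":0,"wy":0,"wz":0}
    - {"fingers":-1,"x":-0.0176,"y":0,"z":-0.0657,"wx":0,"wy":0,"wz":0}
    - {"fingers":-1,"x":-0.0197,"y":0,"z":-0.0734,"wx":0,"wy":0,"wz":0}
    - {"fingers":-1,"x":-0.0217,"y":0,"z":-0.0811,"wx":0,"wy":0,"wz":0}
    - {"fingers":-1,"x":-0.0238,"y":0,"z":-0.0889,"wx":0,"wy":0,"wz":0}
    - {"fingers":-1,"x":-0.0238,"y":0,"z":-0.0889,"wx":0,"wy":0,"wz":0}

```text
time: 22.13
ee_pos: [0.4897, -0.2306, 0.1997]
tcp_rot: [179.9, 15.1, 98.4]
wrist_force: [0.1, 0.8, -1.8]
opening: 0.0088
```

Run:
```python
from h import *
p,r,o=cur(); print(o['wrist_force'],o['torque'],o['opening'],p)
im,d=bot.camera('scene');cv2.imwrite('pics/s15.png',cv2.resize(im[150:390,230:430],None,fx=2.5,fy=2.5))
c=bot.get_calibration('scene')
hsv=cv2.cvtColor(im,cv2.COLOR_BGR2HSV)
b=(hsv[...,0]>100)&(hsv[...,0]<120)&(hsv[...,1]>150)&(hsv[...,2]>90)
b[:,400:]=0
rr,cc=np.nonzero(b);Q=np.array([w(c,r,k,d[r,k]) for r,k in zip(rr,cc) if d[r,k]>0])
Q=Q[(Q[:,2]>.17)&(Q[:,2]<.25)&(abs(Q[:,0]-.5)<.05)]
print(len(Q),Q.min(0),Q.max(0))
print('x(y),z(y)',np.polyfit(Q[:,1],Q[:,0],1),np.polyfit(Q[:,1],Q[:,2],1))
```

```text
[ 0.0859435   0.79785004 -1.7950108 ] [ 0.46114903  0.0687652  -0.00845689] 0.008769579325884057 [ 0.48973361 -0.23056971  0.19968797]
381 [ 0.4858845  -0.38825457  0.19359658] [ 0.51632306 -0.22790322  0.2180531 ]
x(y),z(y) [-0.14444519  0.45418272] [0.01361848 0.2134062 ]
```

View pics/s15.png

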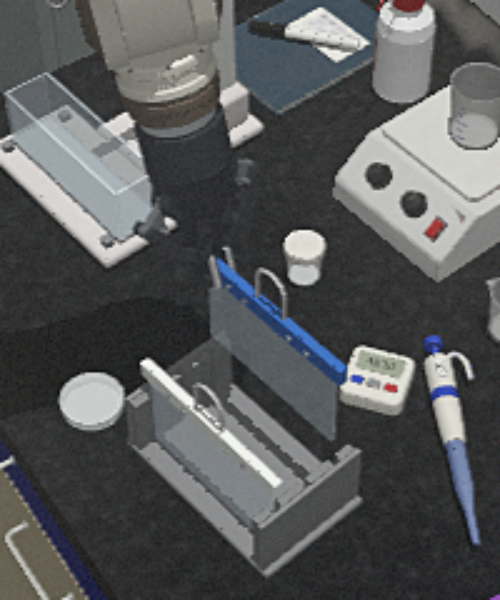

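```bash
cat >> h.py <<'E'
def htcp(x,y,z,t=15):  # TCP for bail top at hook-frame x,y,z with rail along EY
    Rt=grot(EY,t); mid=hk(x,y,z-.052); g0=grot(ER,15)
    # at grip: mid-TCP in tool frame
    d=g0.inv().apply(np.array([.4995,-.299,.110])-np.array([.4894,-.2304,.1064]))
    return mid-Rt.apply(d),Rt
E
python3 - <<'E'
from h import *
d,v=to(*htcp(-.09,0,-.086)); print(htcp(-.09,0,-.086)[0])
E
```

```text
shift [ 0.373  -0.0064 -0.1388] turn [0.33 0.04 1.18] rows 9.54438198649044 0.1711122867730109 t 22.18 q [-18.5  -4.3  -5.3  82.1 -13.4  62.3] F [-0.3  0.  -1.9]
[0.4251331  0.16052708 0.23590014]
```

>>> play_rows:
  targets:
    - {"fingers":-1,"x":0.0075,"y":-0.0001,"z":-0.0028,"wx":0,"wy":0,"wz":0}
    - {"fingers":-1,"x":0.0224,"y":-0.0004,"z":-0.0083,"wx":0,"wy":0,"wz":0}
    - {"fingers":-1,"x":0.0448,"y":-0.0008,"z":-0.0167,"wx":0,"wy":0,"wz":0.1}
    - {"fingers":-1,"x":0.0709,"y":-0.0012,"z":-0.0264,"wx":0,"wy":0,"wz":0.2}
    - {"fingers":-1,"x":0.097,"y":-0.0017,"z":-0.0361,"wx":0,"wy":0,"wz":0.3}
    - {"fingers":-1,"x":0.1231,"y":-0.0021,"z":-0.0458,"wx":0,"wy":0,"wz":0.4}
    - {"fingers":-1,"x":0.1492,"y":-0.0026,"z":-0.0555,"wx":0,"wy":0,"wz":0.5}
    - {"fingers":-1,"x":0.1753,"y":-0.003,"z":-0.0652,"wx":0,"wy":0,"wz":0.6}
    - {"fingers":-1,"x":0.2014,"y":-0.0035,"z":-0.075,"wx":0.1,"wy":0,"wz":0.7}
    - {"fingers":-1,"x":0.2275,"y":-0.0039,"z":-0.0847,"wx":0.2,"wy":0,"wz":0.8}
    - {"fingers":-1,"x":0.2536,"y":-0.0044,"z":-0.0944,"wx":0.3,"wy":0,"wz":0.9}
    - {"fingers":-1,"x":0.2798,"y":-0.0048,"z":-0.1041,"wx":0.3,"wy":0,"wz":1}
    - {"fingers":-1,"x":0.3059,"y":-0.0052,"z":-0.1138,"wx":0.3,"wy":0,"wz":1.1}
    - {"fingers":-1,"x":0.3282,"y":-0.0056,"z":-0.1221,"wx":0.33,"wy":0,"wz":1.18}
    - {"fingers":-1,"x":0.3469,"y":-0.006,"z":-0.1291,"wx":0.33,"wy":0,"wz":1.18}
    - {"fingers":-1,"x":0.3618,"y":-0.0062,"z":-0.1346,"wx":0.33,"wy":0,"wz":1.18}
    - {"fingers":-1,"x":0.373,"y":-0.0064,"z":-0.1388,"wx":0.33,"wy":0,"wz":1.18}
    - {"fingers":-1,"x":0.373,"y":-0.0064,"z":-0.1388,"wx":0.33,"wy":0,"wz":1.18}
    - {"fingers":-1,"x":0.373,"y":-0.0064,"z":-0.1388,"wx":0.33,"wy":0,"wz":1.18}

```text
time: 23.77
ee_pos: [0.4246, 0.161, 0.2348]
tcp_rot: [-179.9, 15.0, 97.3]
wrist_force: [-0.3, -1.2, -2.0]
opening: 0.0086
```

```bash
cat > look3.py <<'E'
from h import *
import sys
bx,by,bz=map(float,sys.argv[2:5])
to(*htcp(bx,by,bz)); to(*htcp(-.0035,0,bz))
S,sd=bot.camera('scene');T,td=bot.camera('top');o=bot.get_obs();print(o['opening'],o['torque'].round(2))
for im,n,(r0,r1,c0,c1),f in((S,'scene',(85,225,190,320),5),(T,'top',(190,330,120,270),4)):
    c=bot.get_calibration(n);im=cv2.resize(im[r0:r1,c0:c1],None,fx=f,fy=f,interpolation=cv2.INTER_CUBIC)
    for P,col in[(hk(bx,by,bz),(0,255,0)),(hk(bx,by+.09,bz-.052),(0,255,0)),(hk(bx,by-.09,bz-.052),(0,255,0)),(hk(-.0035,0,-.113),(0,0,255)),(hk(-.0168,0,-.098),(0,0,255))]:
        r,q,_=proj(c,P);cv2.circle(im,(int((q+.5-c0)*f),int((r+.5-r0)*f)),2,col,-1)
    cv2.imwrite(f'pics/{sys.argv[1]}{n[0]}.png',im[:600,:800])
E
python3 look3.py a1 -.09 0 -.086
```

```text
shift [-0.0008  0.0005 -0.0009] turn [-0.08  0.03  0.1 ] rows 0.03078951308031673 0.018603176528079624 t 23.77 q [ 29.1  -3.5  -0.4  98.9 -13.9 112.5] F [-0.3 -1.2 -2. ]
shift [-0.0009  0.087  -0.001 ] turn [-0.08  0.03  0.1 ] rows 2.086062805275493 0.018603176528079624 t 23.77 q [ 29.1  -3.5  -0.4  98.9 -13.9 112.5] F [-0.3 -1.2 -2. ]
0.008980565693785216 [ 0.47  0.04 -0.  ]
```

View pics/a1s.png

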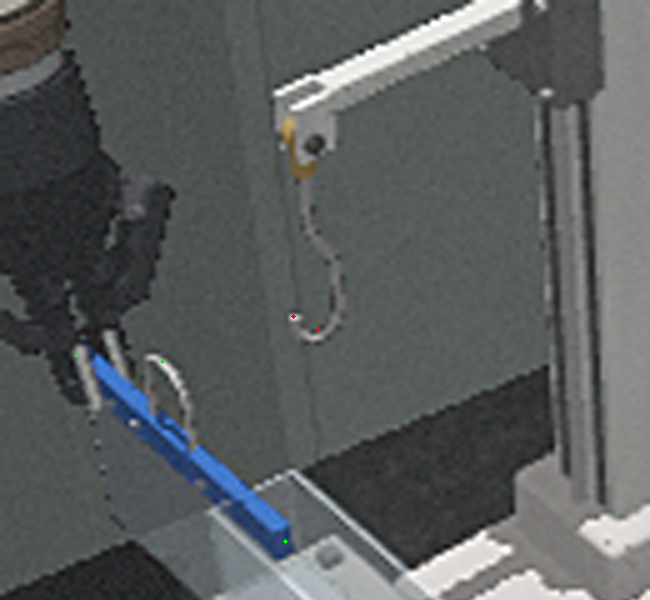

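View pics/a1t.png

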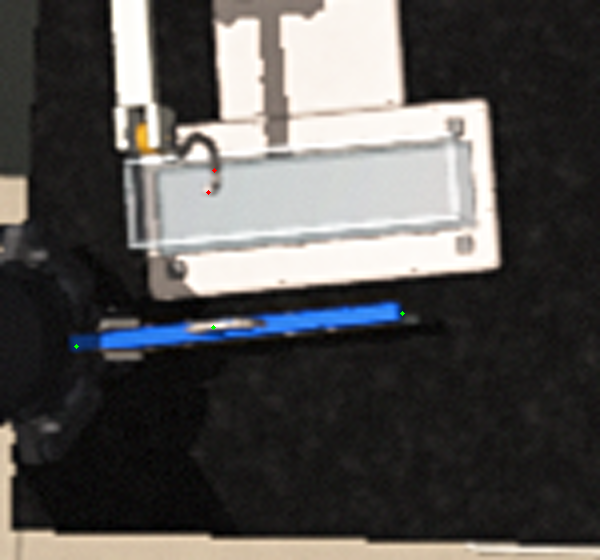

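>>> play_rows:
  targets:
    - {"fingers":-1,"x":-0.0008,"y":0.005,"z":-0.0005,"wx":0,"wy":0,"wz":0}
    - {"fingers":-1,"x":-0.0008,"y":0.013,"z":-0.0005,"wx":0,"wy":0,"wz":0}
    - {"fingers":-1,"x":-0.0008,"y":0.022,"z":-0.0005,"wx":0,"wy":0,"wz":0}
    - {"fingers":-1,"x":-0.0008,"y":0.031,"z":-0.0005,"wx":0,"wy":0,"wz":0}
    - {"fingers":-1,"x":-0.0008,"y":0.04,"z":-0.0005,"wx":0,"wy":0,"wz":0}
    - {"fingers":-1,"x":-0.0008,"y":0.048,"z":-0.0005,"wx":0,"wy":0,"wz":0}
    - {"fingers":-1,"x":-0.0008,"y":0.053,"z":-0.0005,"wx":0,"wy":0,"wz":0}
    - {"fingers":-1,"x":-0.0008,"y":0.055,"z":-0.0005,"wx":0,"wy":0,"wz":0}
    - {"fingers":-1,"x":-0.0008,"y":0.055,"z":-0.0005,"wx":0,"wy":0,"wz":0}
    - {"fingers":-1,"x":-0.0008,"y":0.055,"z":-0.0005,"wx":0,"wy":0,"wz":0}

```text
time: 24.7
ee_pos: [0.4794, 0.1669, 0.2357]
tcp_rot: [-179.9, 15.0, 97.2]
wrist_force: [0.9, 0.0, -2.9]
opening: 0.009
```

```bash
python3 look3.py a2 -.035 0 -.086
```

```text
shift [ 0.0004  0.0004 -0.0003] turn [-0.1   0.01  0.03] rows 0.015092217951882826 0.013939193009066252 t 24.7 q [ 26.8   3.3   6.5  98.4 -14.1 110.2] F [ 0.9  0.  -2.9]
shift [ 0.0003  0.0319 -0.0004] turn [-0.1   0.01  0.03] rows 0.7650310227330551 0.013939193009066252 t 24.7 q [ 26.8   3.3   6.5  98.4 -14.1 110.2] F [ 0.9  0.  -2.9]
0.008999501800840937 [ 0.45  0.03 -0.01]
```

View pics/a2s.png

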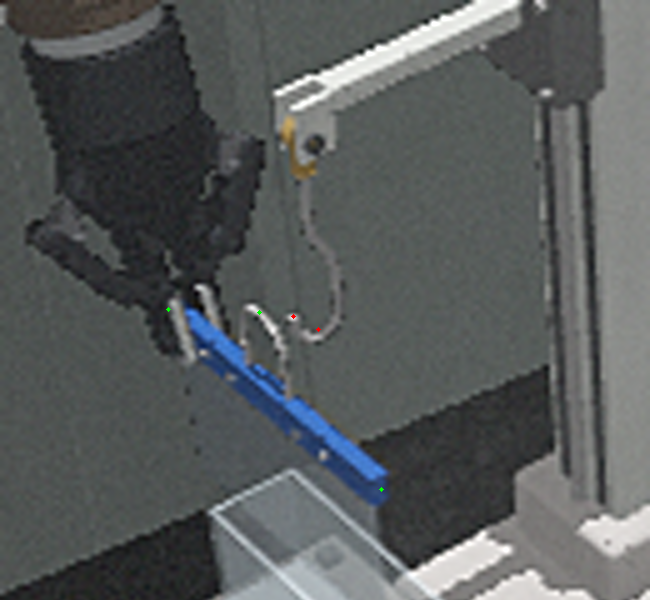

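View pics/a2t.png

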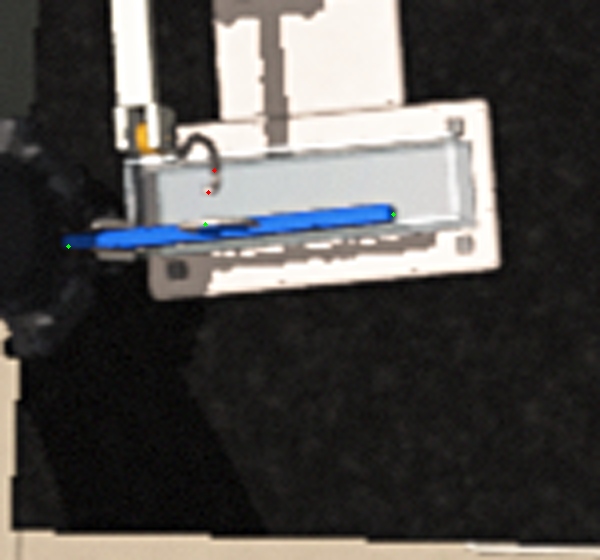

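>>> play_rows:
  targets:
    - {"fingers":-1,"x":-0.001,"y":0.004,"z":0,"wx":0,"wy":0,"wz":0}
    - {"fingers":-1,"x":-0.001,"y":0.009,"z":0,"wx":0,"wy":0,"wz":0}
    - {"fingers":-1,"x":-0.001,"y":0.014,"z":0,"wx":0,"wy":0,"wz":0}
    - {"fingers":-1,"x":-0.001,"y":0.019,"z":0,"wx":0,"wy":0,"wz":0}
    - {"fingers":-1,"x":-0.001,"y":0.024,"z":0,"wx":0,"wy":0,"wz":0}
    - {"fingers":-1,"x":-0.001,"y":0.028,"z":0,"wx":0,"wy":0,"wz":0}
    - {"fingers":-1,"x":-0.001,"y":0.031,"z":0,"wx":0,"wy":0,"wz":0}
    - {"fingers":-1,"x":-0.001,"y":0.032,"z":0,"wx":0,"wy":0,"wz":0}
    - {"fingers":-1,"x":-0.001,"y":0.032,"z":0,"wx":0,"wy":0,"wz":0}
    - {"fingers":-1,"x":-0.001,"y":0.032,"z":0,"wx":0,"wy":0,"wz":0}

```text
time: 25.63
ee_pos: [0.5113, 0.1699, 0.2359]
tcp_rot: [-179.9, 15.0, 97.2]
wrist_force: [-0.0, -0.4, -2.1]
opening: 0.009
```

```bash
python3 look3.py a3 -.0035 -.001 -.086
```

```text
shift [ 0.0005 -0.0002 -0.0001] turn [-0.09  0.01  0.02] rows 0.011693069805277269 0.012421163628337641 t 25.63 q [ 25.6   7.4  10.9  98.4 -14.2 109. ] F [-0.  -0.4 -2.1]
shift [ 0.0014 -0.0002 -0.0004] turn [-0.09  0.01  0.02] rows 0.03528215660329412 0.012421163628337641 t 25.63 q [ 25.6   7.4  10.9  98.4 -14.2 109. ] F [-0.  -0.4 -2.1]
0.00848448946635228 [0.43 0.05 0.01]
```

View pics/a3s.png

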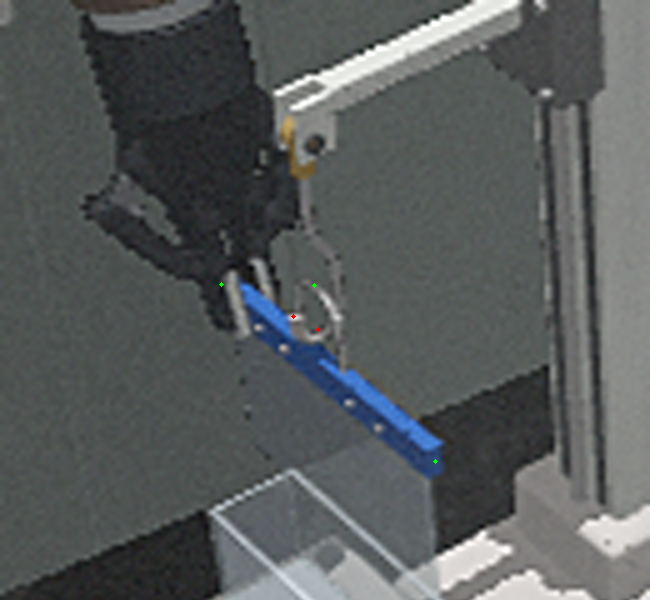

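View pics/a3t.png

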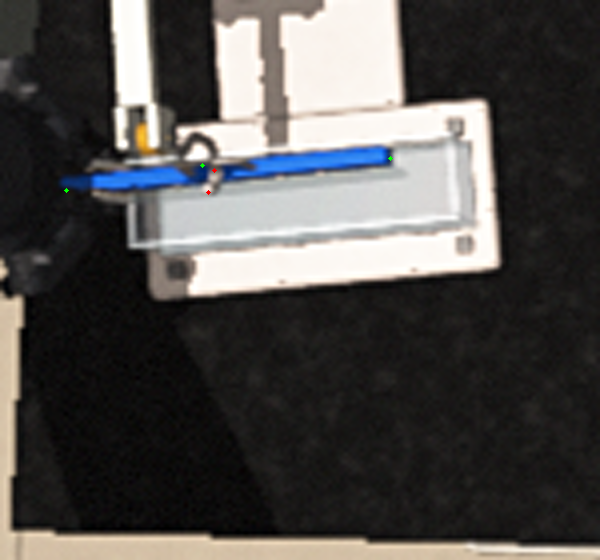

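>>> play_rows:
  targets:
    - {"fingers":-1,"x":0.0005,"y":0,"z":0.0019,"wx":0,"wy":0,"wz":0}
    - {"fingers":-1,"x":0.001,"y":0,"z":0.0039,"wx":0,"wy":0,"wz":0}
    - {"fingers":-1,"x":0.0016,"y":0,"z":0.0058,"wx":0,"wy":0,"wz":0}
    - {"fingers":-1,"x":0.0021,"y":0,"z":0.0077,"wx":0,"wy":0,"wz":0}
    - {"fingers":-1,"x":0.0026,"y":0,"z":0.0097,"wx":0,"wy":0,"wz":0}
    - {"fingers":-1,"x":0.0031,"y":0,"z":0.0116,"wx":0,"wy":0,"wz":0}
    - {"fingers":-1,"x":0.0036,"y":0,"z":0.0135,"wx":0,"wy":0,"wz":0}
    - {"fingers":-1,"x":0.0041,"y":0,"z":0.0155,"wx":0,"wy":0,"wz":0}
    - {"fingers":-1,"x":0.0047,"y":0,"z":0.0174,"wx":0,"wy":0,"wz":0}
    - {"fingers":-1,"x":0.0052,"y":0,"z":0.0193,"wx":0,"wy":0,"wz":0}
    - {"fingers":-1,"x":0.0057,"y":0,"z":0.0212,"wx":0,"wy":0,"wz":0}
    - {"fingers":-1,"x":0.0057,"y":0,"z":0.0212,"wx":0,"wy":0,"wz":0}
    - {"fingers":-1,"x":0.0057,"y":0,"z":0.0212,"wx":0,"wy":0,"wz":0}

```text
time: 26.82
ee_pos: [0.5112, 0.17, 0.2139]
tcp_rot: [-179.9, 15.0, 97.2]
wrist_force: [-0.1, -0.3, -1.6]
opening: 0.0087
```

```bash
python3 look3.py a4 -.0035 -.001 -.108
```

```text
shift [ 0.0004 -0.0001 -0.0001] turn [-0.08  0.01  0.02] rows 0.01077986270167938 0.011905663167539162 t 26.82 q [ 25.6   7.    8.1  95.9 -14.2 109. ] F [-0.1 -0.3 -1.6]
shift [ 0.0014 -0.0001 -0.0003] turn [-0.08  0.01  0.02] rows 0.03450328708666776 0.011905663167539162 t 26.82 q [ 25.6   7.    8.1  95.9 -14.2 109. ] F [-0.1 -0.3 -1.6]
0.008849609741958324 [ 0.48  0.03 -0.04]
```

View pics/a4s.png

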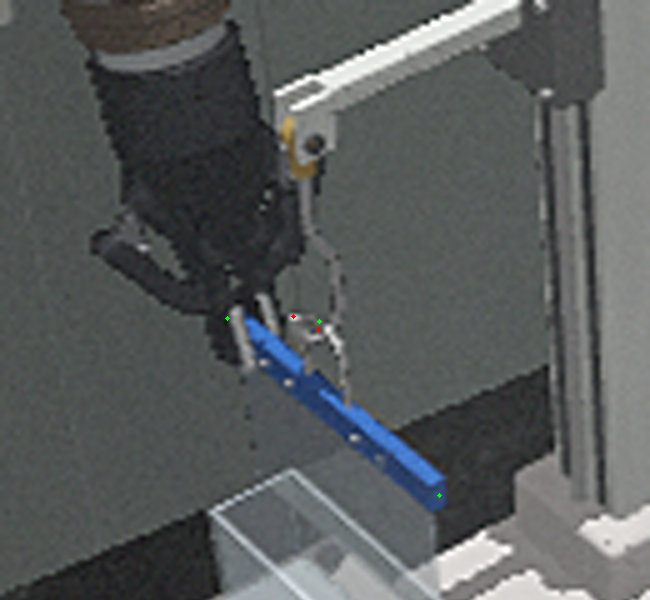

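View pics/a4t.png

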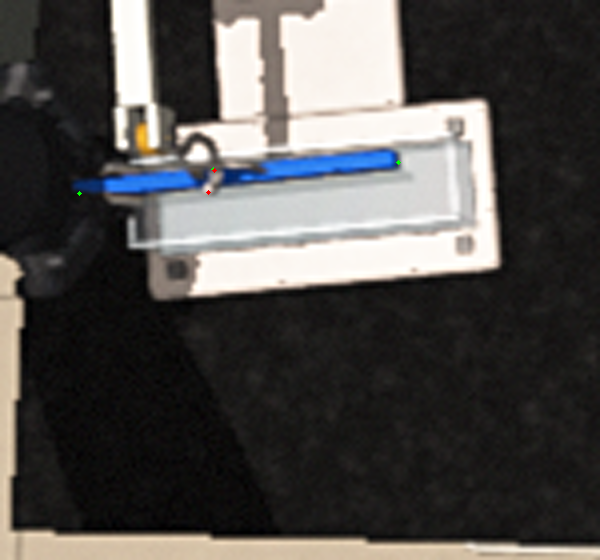

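>>> play_rows:
  targets:
    - {"fingers":-1,"x":0.0001,"y":0,"z":0.0005,"wx":0,"wy":0,"wz":0}
    - {"fingers":-1,"x":0.0003,"y":0,"z":0.001,"wx":0,"wy":0,"wz":0}
    - {"fingers":-1,"x":0.0004,"y":0,"z":0.0014,"wx":0,"wy":0,"wz":0}
    - {"fingers":-1,"x":0.0005,"y":0,"z":0.0019,"wx":0,"wy":0,"wz":0}
    - {"fingers":-1,"x":0.0006,"y":0,"z":0.0024,"wx":0,"wy":0,"wz":0}
    - {"fingers":-1,"x":0.0008,"y":0,"z":0.0029,"wx":0,"wy":0,"wz":0}
    - {"fingers":-1,"x":0.0009,"y":0,"z":0.0034,"wx":0,"wy":0,"wz":0}
    - {"fingers":-1,"x":0.001,"y":0,"z":0.0039,"wx":0,"wy":0,"wz":0}
    - {"fingers":-1,"x":0.001,"y":0,"z":0.0039,"wx":0,"wy":0,"wz":0}

```text
time: 27.67
ee_pos: [0.5113, 0.1699, 0.2101]
tcp_rot: [-179.9, 15.0, 97.2]
wrist_force: [0.2, 0.1, -0.4]
opening: 0.0089
```

```bash
cat > f.py <<'E'
from h import *
F=[];M=[]
for i in range(5):
    bot.camera('top');o=bot.get_obs();F.append(o['wrist_force']);M.append(o['torque'])
print(np.mean(F,0).round(2),np.mean(M,0).round(3),o['time'])
E
python3 f.py;python3 look3.py a5 -.0035 -.001 -.112
```

```text
[-0.03  0.07 -0.64] [0.281 0.034 0.01 ] 27.9167
shift [ 0.0005 -0.0002  0.0001] turn [-0.06  0.01  0.02] rows 0.012886947660089559 0.008658741516434549 t 27.92 q [ 25.6   7.    7.6  95.5 -14.2 109. ] F [-0.2 -0.7 -0.9]
shift [ 0.0014 -0.0002 -0.0002] turn [-0.06  0.01  0.02] rows 0.0354116319396347 0.008658741516434549 t 27.92 q [ 25.6   7.    7.6  95.5 -14.2 109. ] F [-0.2 -0.7 -0.9]
0.008748689273954948 [0.2  0.03 0.  ]
```

View pics/a5s.png

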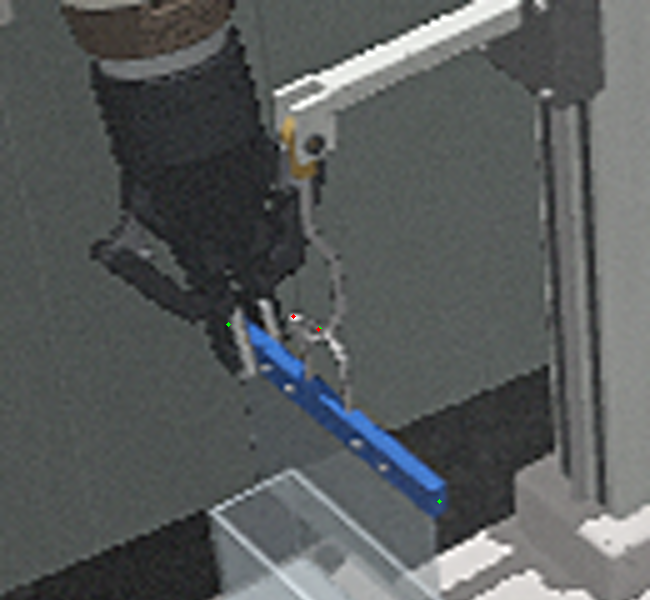

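>>> play_rows:
  targets:
    - {"fingers":-1,"x":0.0001,"y":0,"z":0.0003,"wx":0,"wy":0,"wz":0}
    - {"fingers":-1,"x":0.0001,"y":0,"z":0.0005,"wx":0,"wy":0,"wz":0}
    - {"fingers":-1,"x":0.0001,"y":0,"z":0.0005,"wx":0,"wy":0,"wz":0}
    - {"fingers":-1,"x":0.0001,"y":0,"z":0.0005,"wx":0,"wy":0,"wz":0}

```text
time: 28.35
ee_pos: [0.5114, 0.1699, 0.2097]
tcp_rot: [-179.9, 15.0, 97.2]
wrist_force: [-0.4, -0.8, 1.4]
opening: 0.0089
```

```bash
python3 f.py
```

```text
[ 0.03 -0.51  2.4 ] [-0.208 -0.038  0.016] 28.6
```

>>> play_rows:
  targets:
    - {"fingers":-1,"x":-0.0001,"y":0,"z":-0.0002,"wx":0,"wy":0,"wz":0}
    - {"fingers":-1,"x":-0.0001,"y":0,"z":-0.0003,"wx":0,"wy":0,"wz":0}
    - {"fingers":-1,"x":-0.0001,"y":0,"z":-0.0003,"wx":0,"wy":0,"wz":0}

```text
time: 28.85
ee_pos: [0.5113, 0.1699, 0.2098]
tcp_rot: [-179.9, 15.0, 97.2]
wrist_force: [0.6, -1.4, 1.0]
opening: 0.0086
```

```bash
python3 f.py
```

```text
[ 0.41 -1.02  1.72] [-0.121 -0.01   0.017] 29.1
```

>>> play_rows:
  grip_force: 20
  targets:
    - {"fingers":-1,"x":0,"y":0,"z":-0.0001,"wx":0,"wy":0,"wz":0}
    - {"fingers":-1,"x":0,"y":0,"z":-0.0002,"wx":0,"wy":0,"wz":0}
    - {"fingers":-1,"x":0,"y":0,"z":-0.0002,"wx":0,"wy":0,"wz":0}
    - {"fingers":-0.79,"x":0,"y":0,"z":-0.0002,"wx":0,"wy":0,"wz":0}
    - {"fingers":-0.77,"x":0,"y":0,"z":-0.0002,"wx":0,"wy":0,"wz":0}
    - {"fingers":-0.75,"x":0,"y":0,"z":-0.0002,"wx":0,"wy":0,"wz":0}
    - {"fingers":-0.72,"x":0,"y":0,"z":-0.0002,"wx":0,"wy":0,"wz":0}
    - {"fingers":-0.68,"x":0,"y":0,"z":-0.0002,"wx":0,"wy":0,"wz":0}
    - {"fingers":-0.64,"x":0,"y":0,"z":-0.0002,"wx":0,"wy":0,"wz":0}
    - {"fingers":-0.6,"x":0,"y":0,"z":-0.0002,"wx":0,"wy":0,"wz":0}

```text
time: 29.93
ee_pos: [0.5113, 0.17, 0.21]
tcp_rot: [-179.9, 15.0, 97.2]
wrist_force: [-0.3, -0.0, -0.3]
opening: 0.0172
```

```bash
cat > look4.py <<'E'
from h import *
import sys
s=[];T=[]
for i in range(8):
    im,d=bot.camera('scene');s.append(cv2.resize(im[100:220,210:310],None,fx=2,fy=2))
    hsv=cv2.cvtColor(im,cv2.COLOR_BGR2HSV)
    b=(hsv[...,0]>100)&(hsv[...,0]<122)&(hsv[...,1]>140)&(hsv[...,2]>70);b[:,330:]=0;b[240:]=0
    rr,cc=np.nonzero(b); e=[ (rr[cc>cc.max()-6].mean().round(1),int(cc.max())),rr.mean().round(2),cc.mean().round(2)]
    T.append(e)
for t in T: print(t)
o=bot.get_obs();print(o['time'],o['opening'],o['wrist_force'].round(1))
cv2.imwrite('pics/%s.png'%sys.argv[1],np.vstack([np.hstack(s[:4]),np.hstack(s[4:])]))
E
python3 look4.py b1
```

```text
[(np.float64(181.1), 280), np.float64(166.55), np.float64(258.79)]
[(np.float64(181.1), 280), np.float64(166.3), np.float64(258.55)]
[(np.float64(181.4), 280), np.float64(166.67), np.float64(258.86)]
[(np.float64(181.6), 280), np.float64(166.67), np.float64(258.76)]
[(np.float64(181.7), 280), np.float64(166.54), np.float64(258.35)]
[(np.float64(181.6), 279), np.float64(166.74), np.float64(258.09)]
[(np.float64(182.2), 279), np.float64(167.38), np.float64(258.45)]
[(np.float64(182.3), 279), np.float64(167.15), np.float64(257.86)]
30.3333 0.017223650493746183 [ 0.4  0.4 -0.8]
```

View pics/b1.png

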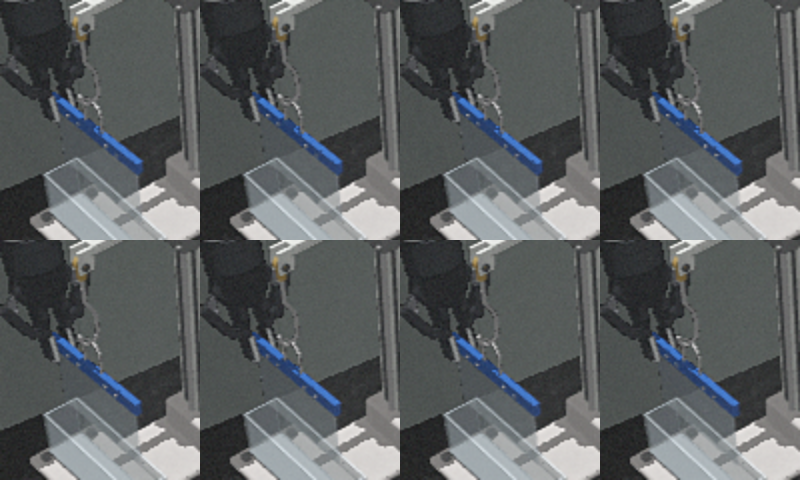

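```bash
python3 look4.py b2; python3 f.py
```

```text
[(np.float64(182.2), 278), np.float64(167.43), np.float64(257.88)]
[(np.float64(182.0), 278), np.float64(167.54), np.float64(257.78)]
[(np.float64(182.2), 278), np.float64(167.77), np.float64(258.02)]
[(np.float64(182.0), 278), np.float64(167.13), np.float64(257.45)]
[(np.float64(182.0), 278), np.float64(167.26), np.float64(257.73)]
[(np.float64(181.9), 278), np.float64(167.41), np.float64(258.11)]
[(np.float64(182.1), 279), np.float64(167.05), np.float64(258.09)]
[(np.float64(181.9), 279), np.float64(166.63), np.float64(257.98)]
30.7333 0.017075556262804218 [-0.1 -0.4 -0.2]
[0.08 0.16 0.1 ] [0.216 0.031 0.016] 30.9833
```

View pics/b2.png

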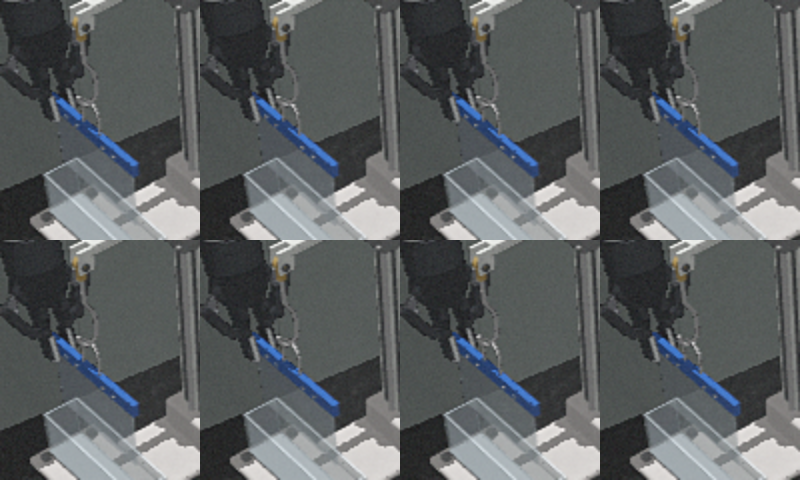

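>>> play_rows:
  targets:
    - {"fingers":-0.5,"x":0,"y":0,"z":0,"wx":0,"wy":0,"wz":0}
    - {"fingers":-0.3,"x":0,"y":0,"z":0,"wx":0,"wy":0,"wz":0}
    - {"fingers":-0.1,"x":0,"y":0,"z":0,"wx":0,"wy":0,"wz":0}
    - {"fingers":0.1,"x":0,"y":0,"z":0,"wx":0,"wy":0,"wz":0}
    - {"fingers":0.1,"x":0,"y":0,"z":0,"wx":0,"wy":0,"wz":0}

```text
time: 31.4
ee_pos: [0.5113, 0.17, 0.21]
tcp_rot: [-179.9, 15.0, 97.2]
wrist_force: [-0.5, 0.2, -0.7]
opening: 0.0466
```

```bash
python3 look4.py b3; python3 look4.py b4; python3 f.py
python3 - <<'E'
from h import *
im,d=bot.camera('wrist');cv2.imwrite('pics/w16.png',im)
E
```

```text
[(np.float64(182.2), 279), np.float64(166.25), np.float64(256.74)]
[(np.float64(182.1), 279), np.float64(166.21), np.float64(256.93)]
[(np.float64(182.1), 279), np.float64(166.08), np.float64(256.97)]
[(np.float64(182.1), 279), np.float64(166.28), np.float64(257.4)]
[(np.float64(181.8), 279), np.float64(165.92), np.float64(257.31)]
[(np.float64(181.9), 279), np.float64(165.94), np.float64(257.47)]
[(np.float64(181.5), 279), np.float64(165.77), np.float64(257.37)]
[(np.float64(181.5), 279), np.float64(165.6), np.float64(257.17)]
31.8 0.04675237497917264 [ 0.6  0.2 -0.4]
[(np.float64(181.7), 279), np.float64(165.82), np.float64(257.32)]
[(np.float64(181.7), 279), np.float64(166.04), np.float64(257.38)]
[(np.float64(182.0), 279), np.float64(166.0), np.float64(257.07)]
[(np.float64(182.0), 279), np.float64(166.21), np.float64(257.12)]
[(np.float64(182.2), 279), np.float64(166.18), np.float64(256.79)]
[(np.float64(182.2), 279), np.float64(166.08), np.float64(256.51)]
[(np.float64(182.4), 279), np.float64(166.39), np.float64(256.66)]
[(np.float64(182.4), 279), np.float64(166.38), np.float64(256.57)]
32.2 0.047203942631075996 [0.4 0.2 0.4]
[-0.37  0.15 -0.17] [ 0.214  0.023 -0.031] 32.45
```

View pics/b4.png

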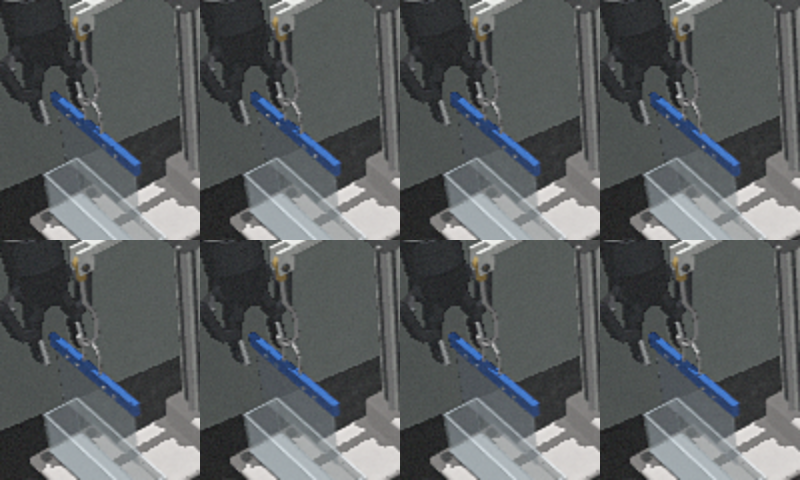

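View pics/w16.png

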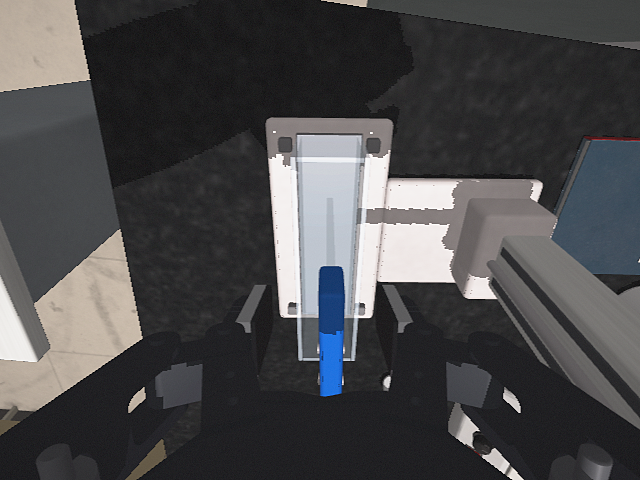

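>>> play_rows:
  targets:
    - {"fingers":0.1,"x":0,"y":0,"z":-0.006,"wx":0,"wy":0,"wz":0}
    - {"fingers":0.1,"x":0,"y":0,"z":-0.014,"wx":0,"wy":0,"wz":0}
    - {"fingers":0.1,"x":0,"y":0,"z":-0.024,"wx":0,"wy":0,"wz":0}
    - {"fingers":0.1,"x":0,"y":0,"z":-0.034,"wx":0,"wy":0,"wz":0}
    - {"fingers":0.1,"x":0,"y":0,"z":-0.044,"wx":0,"wy":0,"wz":0}
    - {"fingers":0.1,"x":0,"y":0,"z":-0.054,"wx":0,"wy":0,"wz":0}
    - {"fingers":0.1,"x":0,"y":0,"z":-0.062,"wx":0,"wy":0,"wz":0}
    - {"fingers":0.1,"x":0,"y":0,"z":-0.066,"wx":0,"wy":0,"wz":0}
    - {"fingers":0.1,"x":0,"y":0,"z":-0.066,"wx":0,"wy":0,"wz":0}

```text
time: 33.25
ee_pos: [0.5095, 0.1874, 0.275]
tcp_rot: [180.0, 15.0, 97.2]
wrist_force: [0.3, -0.3, 0.7]
opening: 0.047
```

```bash
python3 look4.py c1; python3 look3.py c2 -.0035 0 -.113
```

```text
[(np.float64(182.0), 279), np.float64(166.12), np.float64(256.94)]
[(np.float64(181.9), 279), np.float64(166.12), np.float64(257.08)]
[(np.float64(181.5), 279), np.float64(165.65), np.float64(256.89)]
[(np.float64(181.7), 279), np.float64(165.58), np.float64(257.03)]
[(np.float64(181.3), 279), np.float64(165.48), np.float64(257.05)]
[(np.float64(182.0), 280), np.float64(165.79), np.float64(257.47)]
[(np.float64(181.4), 279), np.float64(165.49), np.float64(257.03)]
[(np.float64(181.7), 279), np.float64(165.74), np.float64(257.16)]
33.65 0.04686717895649539 [-0.4 -1.   0.5]
shift [ 0.0017 -0.      0.0664] turn [-0.1   0.01  0.02] rows 1.5917064370216576 0.014845337611423945 t 33.65 q [ 27.2   9.2  17.1 103.2 -14.1 110.6] F [-0.4 -1.   0.5]
shift [ 0.0017 -0.      0.0664] turn [-0.1   0.01  0.02] rows 1.5917064370216576 0.014845337611423945 t 33.65 q [ 27.2   9.2  17.1 103.2 -14.1 110.6] F [-0.4 -1.   0.5]
0.04630218448996196 [ 0.22  0.04 -0.02]
```

View pics/c2s.png

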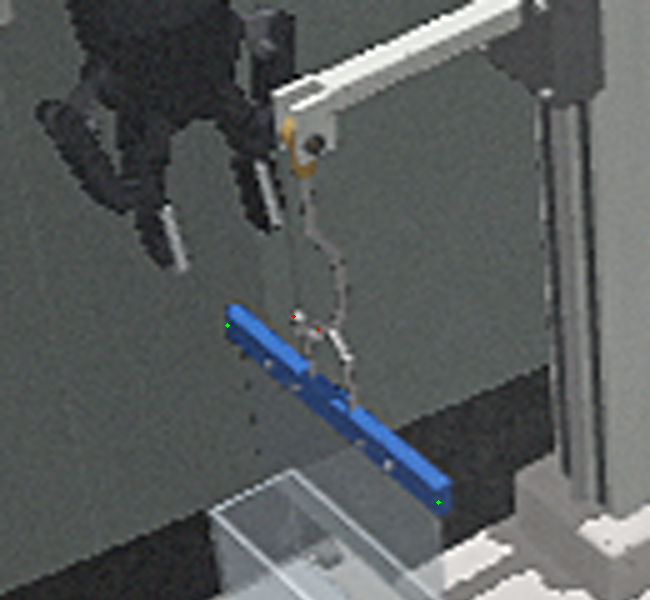

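View pics/c2t.png

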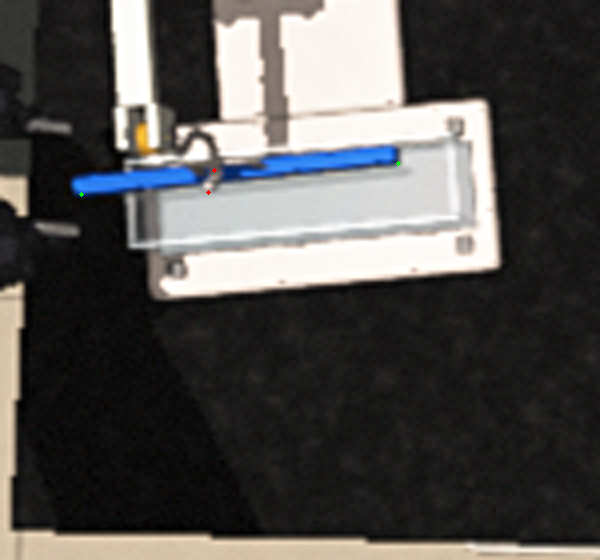

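>>> play_rows:
  targets:
    - {"fingers":0.1,"x":0,"y":-0.005,"z":-0.01,"wx":0,"wy":0,"wz":0}
    - {"fingers":0.1,"x":0,"y":-0.02,"z":-0.02,"wx":0,"wy":0,"wz":0}
    - {"fingers":0.1,"x":0,"y":-0.04,"z":-0.03,"wx":0,"wy":0,"wz":0}
    - {"fingers":0.1,"x":0,"y":-0.06,"z":-0.03,"wx":0,"wy":0,"wz":0}
    - {"fingers":0.1,"x":0,"y":-0.07,"z":-0.03,"wx":0,"wy":0,"wz":0}
    - {"fingers":0.1,"x":0,"y":-0.07,"z":-0.03,"wx":0,"wy":0,"wz":0}
    - {"fingers":0.1,"x":0,"y":-0.07,"z":-0.03,"wx":0,"wy":0,"wz":0}
    - {"fingers":0.1,"x":0,"y":-0.07,"z":-0.03,"wx":0,"wy":0,"wz":0}
    - {"fingers":0.1,"x":0,"y":-0.07,"z":-0.03,"wx":0,"wy":0,"wz":0}
    - {"fingers":0.1,"x":0,"y":-0.07,"z":-0.03,"wx":0,"wy":0,"wz":0}

```text
time: 34.58
ee_pos: [0.4393, 0.1858, 0.3023]
tcp_rot: [-179.9, 15.0, 97.2]
wrist_force: [-0.6, 0.1, -0.4]
opening: 0.0469
```

Run:
```python
from h import *
T=[]
for i in range(24):
    im,d=bot.camera('scene')
    hsv=cv2.cvtColor(im,cv2.COLOR_BGR2HSV)
    b=(hsv[...,0]>100)&(hsv[...,0]<122)&(hsv[...,1]>140)&(hsv[...,2]>70);b[:,330:]=0;b[240:]=0
    rr,cc=np.nonzero(b);T.append((bot.get_obs()['time'],rr.mean(),cc.mean()))
T=np.array(T);print(T[::2].round(2))
c=bot.get_calibration('scene')
Q=np.array([w(c,r,k,d[r,k]) for r,k in zip(rr,cc) if d[r,k]>0]);Q=Q[(Q[:,2]>.17)&(Q[:,2]<.25)]
f=np.polyfit(Q[:,1],Q[:,0],1);g=np.polyfit(Q[:,1],Q[:,2],1);print('yaw',np.degrees(np.arctan(-f[0])),'roll slope',g[0],Q.min(0),Q.max(0))
cv2.imwrite('pics/e_s.png',im); im,d=bot.camera('top');cv2.imwrite('pics/e_t.png',im)
# bail/pane verticality
cv2.imwrite('pics/e_s2.png',cv2.resize(cv2.imread('pics/e_s.png')[90:220,205:305],None,fx=4.5,fy=4.5,interpolation=cv2.INTER_CUBIC))
```

```text
[[ 34.63 165.91 256.83]
 [ 34.73 166.21 256.78]
 [ 34.83 165.98 256.19]
 [ 34.93 165.99 256.21]
 [ 35.03 165.8  256.44]
 [ 35.13 165.77 256.79]
 [ 35.23 165.6  257.11]
 [ 35.33 165.76 257.37]
 [ 35.43 165.57 256.94]
 [ 35.53 166.05 256.95]
 [ 35.63 166.41 256.93]
 [ 35.73 166.18 256.46]]
yaw 7.522665670889691 roll slope 0.014151662271375693 [0.50414943 0.01051216 0.20090471] [0.53503786 0.19028392 0.22932742]
```

View pics/e_s.png

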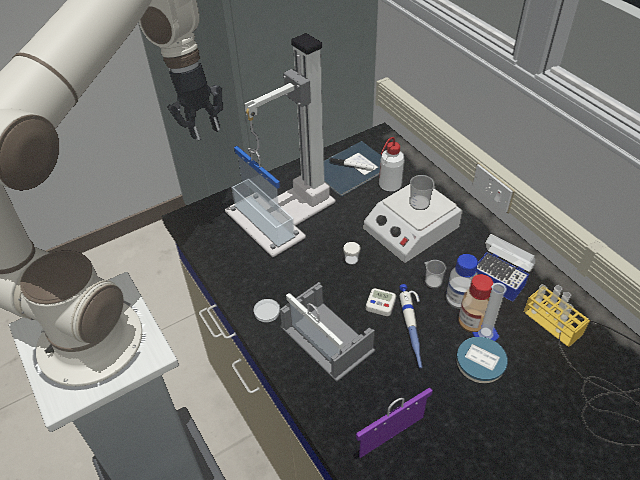

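View pics/e_s2.png

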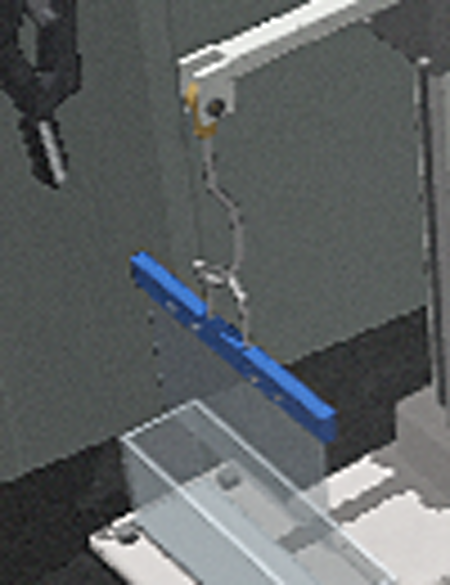

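```bash
python3 -c "
from workcell import bot
print(bot.job_done())"
```

```text
the job is handed in; nothing more can be done
None
```

The blue-railed panel is hanging on the hook by its bail above the tank. I handed the job in at about 36 s on the robot's clock; it gave no verdict.

**Steps taken**
- **Hook:** I eased the closed fingertips in from the front until the hook stopped swinging, then backed off slowly. It stayed still while I fetched the panel.
- **Panel:** I gripped the rail's left end about 72 mm from the middle and lifted it out of the rack. I then threaded the bail over the hook tip and lowered it until the hook carried the weight.
- **Release:** I opened the fingers in small steps and drew the gripper clear.

**Last checks**
- **Seating:** the bail sits in the bowl to within about a pixel, roughly 3 mm. I judged this by eye against the modelled seat position.
- **Alignment:** the rail's yaw measures 7.5° against the coater's 7.2°, and the rail is level to about 0.014 rad. I judged the pane's plumb front to back only by eye in the pictures.
- **Sway:** about ±0.5 pixel, which is roughly 10 mm/s against the limit of 80 mm/s.
- **Bystanders:** the white-railed panel, petri dish, timer, pot and the purple look-alike look unmoved, though I did not measure them again.

**Off plan:** while seating the bail I briefly pressed with about 4 N on the hook, against the 15 N limit, and backed off before letting go. The first try at the steadying pose ran into two joint limits, so I turned the tool a quarter turn. One move call was refused for missing fields and moved nothing.

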